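# Clamp a glued stretcher frame with a removable crank

### The arm

A 6-joint arm with a two-finger parallel gripper is mounted at the origin on the work surface. World frame = base frame: x ahead of the robot, y to its left, z up, the work surface at z = 0. Lengths are in mm, angles in degrees, forces in N, time in s.
With the tool pointing down it reaches from about 350 to 850 mm from the base axis. Payload 8.1 kg.
Tool frame: the origin (TCP) lies at the very end of the fingers, on their centre line; the grasp point (between the pads) lies 19 mm behind it; z points along the fingers, y is the direction in which the jaws open and shut (so a half turn about z gives the same grasp; the last joint's range is limited). The gripper opens to 85 mm and grips with 20 to 120 N. Pads are 22 mm wide; open, the fingers measure 114 mm over their backs; the gripper's body (76 mm by 85 mm) begins 54 mm behind the grasp point. The pads swing forward as they close: fully open they stand 13 mm farther back than shut.
Start: joints at [-81.096, 7.471, 85.268, -0, 87.261, -4.893], TCP at [143.108, -582.688, 231.292] pointing down, gripper open.
Joint ranges: [-169.43, 169.43], [-51.17, 129.36], [1.28, 143.12], [-76.62, 256.62], [0, 156.53], [-152.29, 152.29]. Speed limits (degrees/s): [136.94, 136.94, 159.86, 180, 180, 180].

### API

Orientations are given as [roll, pitch, yaw] about the fixed x, y, z axes, in that order (R = Rz(yaw) Ry(pitch) Rx(roll)).
In Python, from bench import r, eyes gives the robot as it stands. The module is installed in compiled form; this text tells all that it offers.
- The arm moves only by the tool play_rows, never from a script. Its argument "deltas" is a list of rows, each a list of 3 entries, a list of its own where there are three numbers: the shift along the tool's x, y, z in m, then the turn, a rotation vector about the tool's x, y, z in rad, then the closure, from 0 (fully open) to 1 (shut). A call has 1 to 8 rows; each row shifts and turns the pose as measured when the row begins, along the tool's axes as they then stand; what a row does not reach is not made up. A row lasts 1/8 s, in which the tool goes at most 62.5 mm and 10.7 degrees, less where a joint would pass 70% of its speed; a pose out of reach is approached as far as the arm can. A call with a gripper value outside its range is refused whole. The fingers move at their own pace and stop on an object; "force" is the grip in N (left out, the last holds). Time passes only in rows, so rows that do not move let the fingers close. It gives the time, the measured TCP pose, the force and the opening at its end, in the units of the state.
- r.sense(): the state, without advancing time (a new reading comes with each control period).
- eyes.snapshot(name): name is "side" or "top" or "wrist"; returns the picture (400x640x3 uint8, red, green, blue); there is no depth.
- eyes.get_calibration(name): a dict with "mtx" (3x3 intrinsics, pixels), "R" (3x3) and "t" (3): a world point X has camera coordinates R X + t; the wrist camera has in their place "T_tool_cam" (4x4, takes a point from camera to tool coordinates, whose origin is the TCP and whose axes are the flange's). Camera axes: x right, y down, z forward; pixel columns grow to the right and rows downward; lengths in mm; the calibration is good to about 2 mm. A picture is of the moment at which its call begins: read the wrist's pose just before it. get_calibration takes no time and is no camera call.
- r.hand_in(): hands the job in, once; it reports no verdict.
The state is a dict: "time": time; "joint_pos": joint angles; "qd": joint speeds; "joint_efforts": joint torques, N m; "tool_pos": TCP position; "tcp_rot": TCP orientation; "ft_force": force on the tool from outside, world axes, zero at the start; "wrist_torque": the same for the moment, N m; "finger_gap": finger opening in mm.
Only numpy, scipy, OpenCV 4.12 (cv2) and the standard library are available. Lean on these libraries where they do the work, as an engineer would, in place of code of your own. Each camera call takes 0.05 s, during which the arm holds its last target. There are 200 camera calls.

### The job

On the painter's bench a freshly glued stretcher frame lies in the frame clamp. Fit the loose crank gently, without ramming it, fully down onto the square shaft end, wind it clockwise until the moving jaw has pushed the frame against the stop bar and the frame is held firmly between them, without forcing it and crushing the joints (firm is a push of about 7 N at the crank's knob), then let go, leaving the crank on the shaft and the other things on the bench where they are.

Things in the scene. Friction and masses are not known exactly. Their poses are not given: they have to be found in the camera images.
- crank_hub (a point): Centre of the loose crank's hub. The crank lies flat on the bench, socket down. Hub: dark steel block, 30 x 30 mm (sides along x and y), 52 mm tall; this point is half-way up, 26 mm above its underside. x runs along the arm to the knob, z up. The arm is a bar 16 mm wide, 10 mm thick, flush with the hub's underside: grip the hub above it. Whole crank about 0.37 kg.
- crank_socket (a point): Mouth of the crank's square socket, in the middle of the hub's underside (26 mm below crank_hub, same axes). The socket is 15.5 mm wide (sides along x and y), 24 mm deep, its mouth chamfered 1.5 mm.
- crank_knob (a point): Centre of the crank's knob: upright dark wooden cylinder, 22 mm across, 40 mm tall, on the arm 65 mm from the hub's axis; it spins freely on its pin (its x axis means nothing). This point is 32 mm above the crank's underside; the knob spans 12 to 52 mm above it. With the crank seated the knob goes round the shaft in a level circle of 65 mm radius.
- shaft_seat (a point): On the vertical axis of the clamp's steel shaft, at the top of its round shoulder (30 mm across), where the crank's underside rests when fully seated; 61 mm above the bench. x and y are square to the flats of the square end above and turn with it. The crank fits in any of four positions, if turned to within about 6 degrees. Gearbox below: 70 x 70 mm, top 55 mm above the bench.
- shaft: The whole clamp shaft, shoulder and square end; origin on its axis at bench height, axes as shaft_seat. While fitting, the contact force between crank and shaft must stay below 60 N (wedging multiplies a push, so keep the push below 20 N); it goes on with under 10 N.
- shaft_tip (a point): Top of the square shaft end, 82 mm above the bench, 21 mm above shaft_seat, same axes: 14 mm square for 18.5 mm above the shoulder, then a lead-in 11.5 mm square and 2.5 mm tall. Turning it freely takes about 0.22 N m (3.5 N at the knob) slowly, 5 N at 2 rad/s; friction holds it where it is left, even tight. Clockwise seen from above closes the jaw by 24 mm per turn.
- jaw: The clamp's moving jaw, a wooden bar 150 mm long, its top 51 mm above the bench. Its origin is not on it but at bench height, 85 mm behind its face; it moves along its own +y to the stop. Its pad yields about 1.2 mm for 100 N. Tight on the frame, the clamping force adds 0.0038 N m of crank torque per N. A steady push of 6 to 8 N at the knob, held still or creeping, clamps with 40 to 140 N; under 5 N may be too slack (under 30 N), over 9 N may crush (over 160 N).
- frame: The loose wooden stretcher frame, lying on the clamp's bed (20 mm above the bench) between jaw and stop with a gap at both; 130 mm (x) by 150 mm (y, from jaw to stop) by 20 mm, of bars 26 mm wide, 0.25 kg; origin in the middle of its underside. The jaw slides it against the stop bar, a wooden bar 150 x 22 x 30 mm fixed across the far end of the bed, whose place differs each time: frame and jaw come tight after 1.25 to 2.5 turns of the crank.
- cup: bystander: small metal cup, 68 mm across, 50 mm tall
- tape: bystander: roll of paper tape, 90 mm across, 22 mm tall
- glue: bystander: glue bottle, 56 mm across, 130 mm tall
- brush: bystander: brush lying on the bench
- wrench: bystander: wrench lying on the bench
- paint_tin: bystander: small paint tin, 72 mm across, 55 mm tall
- wedge_block: bystander: wooden block 45 x 90 x 24 mm
There are look-alikes about, which are no part of the job. What is meant by the part that bears crank_hub is not pink, purple or turquoise, and is the larger of those in its own colour.

How it is judged:
By the outcome, as a careful person would: the job done as asked, in the order asked, and still so for the second after the job is handed in, with the robot touching nothing.
It also fails if it takes over 72 s, if anything falls off the work surface, if the arm or the gripper's body presses on something with over 40 N, if the wrist force passes 120 N, or if a joint passes its speed limit or range.

## Working session

There is one attempt and no reset: what is moved stays moved. The work goes in short steps, Python scripts to look and compute and a tool call to move; the robot and the scene stay as the last step left them, time stands still between calls to the robot, and variables do not carry over. Pictures are saved under pics/ and viewed, about 8 in all and at most 12, crops included, and the job is handed in when it is done.

Besides the shell and the picture viewer there is one more tool, called after "Emit:" as name(argument=value, ...), one argument or row to a line, values as JSON. play_rows: Moves the arm, as the interface text tells. Its arguments: {"type":"object","properties":{"deltas":{"type":"array"},"force":{"type":"number"}},"required":["deltas"]}

```bash
mkdir -p pics; cat > h.py <<'E'
import numpy as np, cv2
from bench import r, eyes
from scipy.spatial.transform import Rotation as Ro
def snap(n,f):
    s=r.sense(); im=eyes.snapshot(n); cv2.imwrite('pics/'+f,im[:,:,::-1]); return s,im
def ray(n,uv,s=None):
    c=eyes.get_calibration(n); d=np.linalg.solve(c['mtx'],[uv[0],uv[1],1.])
    if n=='wrist':
        T=c['T_tool_cam']; R=Ro.from_euler('xyz',s['tcp_rot'],degrees=True).as_matrix()
        return R@T[:3,3]+s['tool_pos'], R@T[:3,:3]@d
    return -c['R'].T@c['t'], c['R'].T@d
def onz(n,uv,z,s=None):
    o,d=ray(n,uv,s); return o+d*(z-o[2])/d[2]
E
python3 - <<'E'
from h import *
s,a=snap('top','top1.png'); _,b=snap('side','side1.png')
print(s)
for n in('top','side','wrist'):print(n,eyes.get_calibration(n))
E
```

```text
{'time': 0.0, 'joint_pos': array([-8.10972443e+01,  7.51448066e+00,  8.53311256e+01,  1.35851739e-04,
        8.72603992e+01, -4.89205759e+00]), 'qd': array([-0.15117037, -0.08304514, -0.07129337, -0.0156938 , -0.05786692,
        0.03219993]), 'joint_efforts': array([-1.18482545e-03, -5.69390059e+01, -5.00561571e+01, -2.40330746e-04,
        1.48548750e-02, -1.49150350e-05]), 'tool_pos': array([ 143.01383674, -582.13506975,  230.2332683 ]), 'tcp_rot': array([-1.79894392e+02, -9.17520703e-03,  1.37947982e+01]), 'ft_force': array([ 0.06666359, -0.56287952, -0.51778874]), 'wrist_torque': array([ 0.00012839, -0.04454   ,  0.00250348]), 'finger_gap': 85.26398124764049}
top {'mtx': array([[464.82817855,   0.        , 322.6724339 ],
       [  0.        , 464.82817855, 187.60730218],
       [  0.        ,   0.        ,   1.        ]]), 'R': array([[ 0.00423276, -0.99979977, -0.01955771],
       [-0.99385952, -0.0020435 , -0.11063038],
       [ 0.11056826,  0.01990589, -0.99366917]]), 't': array([ -78.64654549,  529.52180631, 1316.79936926])}
side {'mtx': array([[441.34959675,   0.        , 317.41514146],
       [  0.        , 441.34959675, 196.69579791],
       [  0.        ,   0.        ,   1.        ]]), 'R': array([[-0.98457867, -0.17449047, -0.01256682],
       [-0.1209159 ,  0.73067205, -0.67193578],
       [ 0.12642862, -0.66005411, -0.74050279]]), 't': array([497.01249938, 174.47808777, 881.85175059])}
wrist {'mtx': array([[358.31356646,   0.        , 316.64303218],
       [  0.        , 358.31356646, 199.05902196],
       [  0.        ,   0.        ,   1.        ]]), 'T_tool_cam': array([[ 3.98415152e-04, -9.44386838e-01, -3.28836346e-01,
         8.58467831e+01],
       [ 9.99999907e-01,  3.21325205e-04,  2.88775318e-04,
        -4.07436499e-02],
       [-1.67052203e-04, -3.28836430e-01,  9.44386878e-01,
        -1.42544085e+02],
       [ 0.00000000e+00,  0.00000000e+00,  0.00000000e+00,
         1.00000000e+00]])}
```

View pics/top1.png

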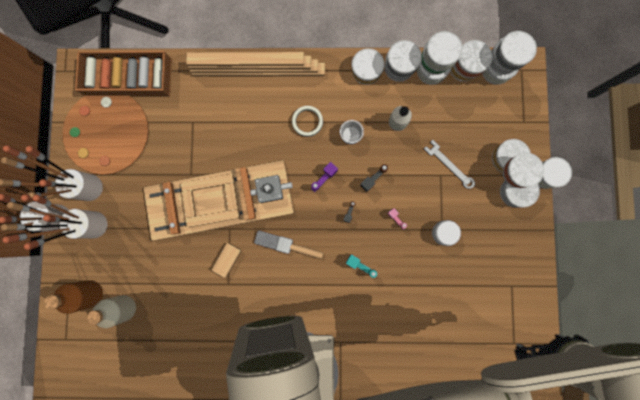

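View pics/side1.png

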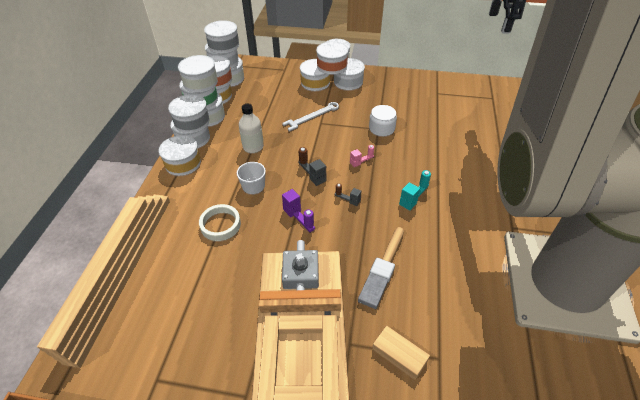

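The crank-like things in the top view are dark large (373,180), dark small (349,211), purple (325,176), turquoise (361,266) and pink (398,218). The dark large one fits, because it is not an excluded colour and is the larger of the two dark ones. Next I'll confirm it in an enlarged crop.

```bash
python3 - <<'E'
from h import *
a=cv2.imread('pics/top1.png'); b=cv2.imread('pics/side1.png')
c1=cv2.resize(a[150:230,240:400],None,fx=5,fy=5,interpolation=cv2.INTER_CUBIC)[:, :800]
c2=cv2.resize(b[140:290,255:375],None,fx=3,fy=3)
cv2.imwrite('pics/c1.png',c1)
for n,p,z in[('top',(367,186),52),('top',(383,169),52),('top',(267,188),82),('side',(318,165),52),('side',(303,152),52),('side',(300,263),82),('top',(349,211),30),('top',(325,170),52),('top',(361,266),52)]:print(n,p,onz(n,p,z).round(1))
E
```

```text
top (367, 186) [ 532.  -203.3   52. ]
top (383, 169) [ 580.9 -249.1   52. ]
top (267, 188) [522.4  77.   82. ]
side (318, 165) [ 539.  -204.6   52. ]
side (303, 152) [ 583.1 -243.9   52. ]
side (300, 263) [520.4  92.5  82. ]
top (349, 211) [ 462.2 -152.9   30. ]
top (325, 170) [577.8 -83.9  52. ]
top (361, 266) [ 307.6 -185.2   52. ]
```

View pics/c1.png

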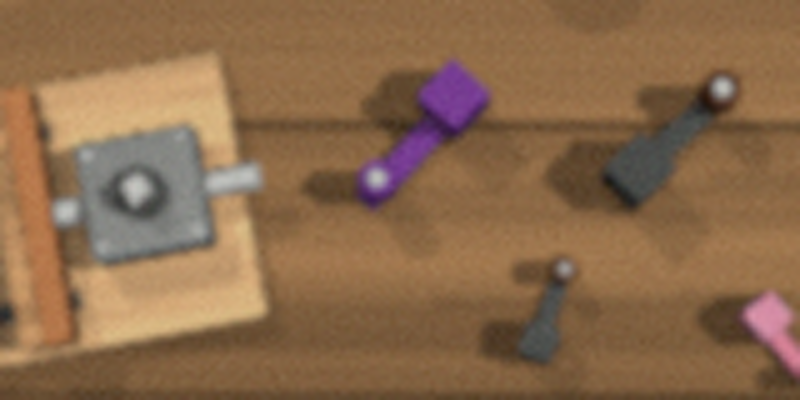

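The crop confirms it. The large dark crank has its hub at top (368,184) and its knob at (384,168), with a 67 mm spacing that matches the given 65. The shaft is at about (267.6,188). I'll move above the hub for a close look.

```bash
cat >> h.py <<'E'
def plan(target,yaw,n,gap=0.0):
    s=r.sense(); p=np.array(s['tool_pos']); y0=s['tcp_rot'][2]; D=(np.array(target)-p)/n/1000
    dy=(yaw-y0+180)%360-180; out=[]
    for i in range(n):
        R=Ro.from_euler('xyz',[180,0,y0+dy*i/n],degrees=True).as_matrix()
        out.append([(R.T@D).round(4).tolist(),[0,0,round(-np.radians(dy/n),4)],gap])
    print(s['time'].__round__(2),p.round(1),np.round(s['tcp_rot'],2),np.round(s['ft_force'],1),round(s['finger_gap'],1)); print(out)
E
python3 -c "
from h import *
plan([532,-203,215],138,12)"
```

```text
0.1 [ 143.  -582.2  230.3] [-1.7991e+02 -1.0000e-02  1.3800e+01] [ 0.4 -0.  -0. ] 85.7
[[[0.039, -0.023, 0.0013], [0, 0, np.float64(-0.1806)], 0.0], [[0.0425, -0.0156, 0.0013], [0, 0, np.float64(-0.1806)], 0.0], [[0.0446, -0.0077, 0.0013], [0, 0, np.float64(-0.1806)], 0.0], [[0.0453, 0.0005, 0.0013], [0, 0, np.float64(-0.1806)], 0.0], [[0.0444, 0.0086, 0.0013], [0, 0, np.float64(-0.1806)], 0.0], [[0.0422, 0.0164, 0.0013], [0, 0, np.float64(-0.1806)], 0.0], [[0.0385, 0.0237, 0.0013], [0, 0, np.float64(-0.1806)], 0.0], [[0.0337, 0.0303, 0.0013], [0, 0, np.float64(-0.1806)], 0.0], [[0.0277, 0.0358, 0.0013], [0, 0, np.float64(-0.1806)], 0.0], [[0.0208, 0.0402, 0.0013], [0, 0, np.float64(-0.1806)], 0.0], [[0.0132, 0.0433, 0.0013], [0, 0, np.float64(-0.1806)], 0.0], [[0.0052, 0.045, 0.0013], [0, 0, np.float64(-0.1806)], 0.0]]
```

Emit:
play_rows(
  deltas=[
    [[0.039,-0.023,0.001],[0,0,-0.18],0],
    [[0.0425,-0.0156,0.001],[0,0,-0.18],0],
    [[0.0446,-0.0077,0.001],[0,0,-0.18],0],
    [[0.0453,0.0005,0.001],[0,0,-0.18],0],
    [[0.0444,0.0086,0.001],[0,0,-0.18],0],
    [[0.0422,0.0164,0.001],[0,0,-0.18],0],
    [[0.0385,0.0237,0.001],[0,0,-0.18],0],
    [[0.0337,0.0303,0.001],[0,0,-0.18],0],
  ],
)

```text
time: 1.1
tool_pos: [402.3, -317.8, 218.5]
tcp_rot: [-179.9, -0.4, 98.6]
ft_force: [0.9, -0.1, 0.9]
finger_gap: 85.5
```

```bash
python3 -c "
from h import *
plan([532,-203,215],138,7)"
```

```text
1.1 [ 402.3 -317.8  218.5] [-179.89   -0.43   98.57] [ 0.9 -0.1  0.9] 85.5
[[[0.0134, 0.0208, 0.0005], [0, 0, np.float64(-0.0983)], 0.0], [[0.0113, 0.022, 0.0005], [0, 0, np.float64(-0.0983)], 0.0], [[0.0091, 0.023, 0.0005], [0, 0, np.float64(-0.0983)], 0.0], [[0.0068, 0.0238, 0.0005], [0, 0, np.float64(-0.0983)], 0.0], [[0.0045, 0.0243, 0.0005], [0, 0, np.float64(-0.0983)], 0.0], [[0.0021, 0.0247, 0.0005], [0, 0, np.float64(-0.0983)], 0.0], [[-0.0004, 0.0247, 0.0005], [0, 0, np.float64(-0.0983)], 0.0]]
```

Emit:
play_rows(
  deltas=[
    [[0.0134,0.0208,-0.001],[0,0,-0.1],0],
    [[0.0113,0.022,-0.001],[0,0,-0.1],0],
    [[0.0091,0.023,-0.001],[0,0,-0.1],0],
    [[0.0068,0.0238,-0.001],[0,0,-0.1],0],
    [[0.0045,0.0243,-0.001],[0,0,-0.1],0],
    [[0.0021,0.0247,-0.001],[0,0,-0.1],0],
    [[-0.0004,0.0247,0],[0,0,-0.1],0],
    [[0,0,0],[0,0,0],0],
  ],
)

```text
time: 2.1
tool_pos: [533.6, -192.0, 220.7]
tcp_rot: [179.8, -0.8, 140.4]
ft_force: [0.6, -0.7, 0.3]
finger_gap: 85.6
```

```bash
python3 - <<'E'
from h import *
s,im=snap('wrist','w1.png'); print(s['tool_pos'],s['tcp_rot'],s['ft_force'])
E
```

```text
[ 533.59967661 -192.03959404  220.73874042] [179.831779    -0.82231611 140.44379616] [ 0.64274409 -0.66132645  0.28555528]
```

View pics/w1.png

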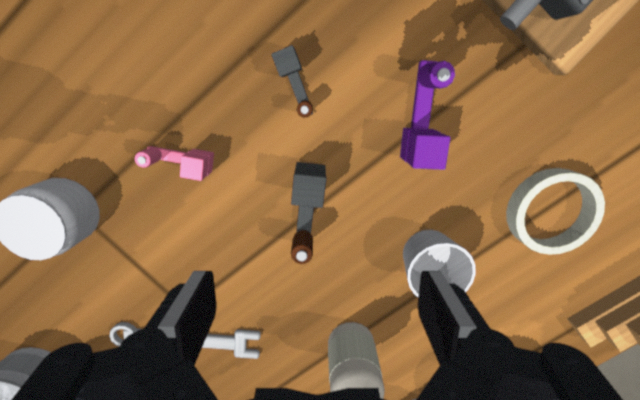

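The wrist view shows the hub's top face at about (308,191), with the dark strip above it being the side face, and the knob top at (302,256). I'll refine these with masks.

```bash
python3 - <<'E'
from h import *
s=r.sense(); im=cv2.imread('pics/w1.png')
hsv=cv2.cvtColor(im,cv2.COLOR_BGR2HSV)
sub=im[155:275,280:340]; 
cv2.imwrite('pics/w1c.png',cv2.resize(im[155:275,270:350],None,fx=5,fy=5,interpolation=cv2.INTER_CUBIC))
sat=hsv[:,:,1].astype(int); v=hsv[:,:,2].astype(int)
for y in range(158,222,3): print(y,' '.join(f'{v[y,x]:3d}/{sat[y,x]:3d}' for x in range(286,334,4)))
m=(hsv[:,:,2]>150)&(hsv[:,:,1]<60); m[:240]=0;m[270:]=0;m[:,:285]=0;m[:,320:]=0
k=np.argwhere(m).mean(0)[::-1]; print('knob top',k,onz('wrist',k,52,s))
E
```

```text
158 167/145 162/145 159/148 160/150 113/151 118/145 118/147 116/154 114/145 108/156 111/142 116/145
161 160/150 154/151 152/149 118/134  85/144 100/140  99/144 106/144 106/159 106/159 116/149 115/155
164 154/151 153/147 147/144  42/ 18  44/ 17  41/  6  44/ 23  48/ 53  61/ 84  77/123 115/140 120/149
167 152/149 151/152 143/141  42/ 24  36/  7  42/ 18  40/ 13  32/  8  45/ 28  41/ 19 109/145 120/149
170 154/152 156/149 117/126  39/ 13  42/ 18  37/  7  42/ 24  45/ 23  39/  7  40/  6 104/137 120/142
173 158/147 159/148  91/101  46/ 17  42/  6  41/ 25  40/ 13  42/ 18  37/ 34  38/ 27 105/131 114/148
176 157/148 155/151  88/ 14  93/ 16  91/ 17  85/ 15  77/  7  68/ 11  62/  4  54/  9  88/130 111/145
179 158/147 153/152  91/  6  91/ 11  92/ 11  91/ 14  92/ 17  93/ 16  92/ 17  93/ 16  93/ 88 111/152
182 154/149 146/154  90/ 11  91/ 11  90/ 11  93/ 16  95/ 13  94/ 14  92/ 14  92/  8  97/113 106/154
185 150/144 149/151  94/ 14  96/ 11  94/  8  95/ 13  93/ 14  94/ 11  92/ 11  90/  8 103/126 140/144
188 163/150 162/150  93/  8  99/ 15  94/ 14  98/  8  92/ 11  96/ 13  93/ 16  95/  8 134/147 167/144

[... 480 characters left out ...]
 12 161/152 192/145
206 175/149 173/146 148/145 121/110  93/ 16  93/  8  92/ 14  88/  9  90/  3 102/ 58 168/152 172/145
209 174/148 168/149 148/152 114/ 98  96/ 11  99/ 15  96/ 13  73/119 144/147 126/144 128/153 123/153
212 167/150 166/154 149/147 111/ 74  97/ 13  99/ 10  95/ 13  99/147 125/149 128/147 126/150 122/155
215 168/153 161/146 150/148 104/ 47  95/  8  94/ 11  93/ 11 124/142 126/152 126/150 126/146 119/150
218 165/151 168/147 146/150  93/ 27  96/ 13  97/ 11  91/ 11 127/145 126/152 126/146 120/147 118/153
221 156/144 161/150 124/144  88/  6  95/ 11  94/ 14  67/ 11 126/146 124/146 120/149 117/150 121/148
knob top [301.20238095 255.85714286] [ 585.27052975 -253.99451994   52.        ]
```

View pics/w1c.png

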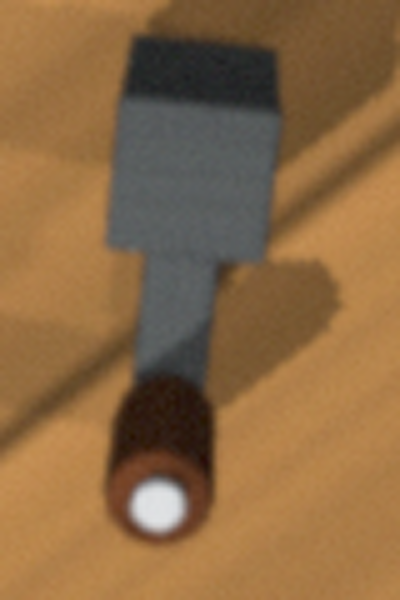

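The crop shows the top-face corners at crop pixels (125,97), (280,112), (267,262) and (107,245), and the knob top at (158,505).

```bash
python3 - <<'E'
from h import *
s=r.sense()
C=[onz('wrist',(270+x/5-.1,155+y/5-.1),52,s)[:2] for x,y in[(125,97),(280,112),(267,262),(107,245)]]
k=onz('wrist',(301.2,255.9),52,s)[:2]
C=np.array(C); c=C.mean(0); print(C.round(1),c)
print('sides',[np.linalg.norm(C[i]-C[i-1]).round(1) for i in range(4)],'knob dist',np.linalg.norm(k-c))
for v in(k-c,C[3]-C[0],C[2]-C[1],C[0]-C[1],C[3]-C[2]): print(np.degrees(np.arctan2(v[1],v[0])))
plan([c[0],c[1],80],138,8)
E
```

```text
[[ 519.7 -205.6]
 [ 539.6 -185.9]
 [ 560.3 -205.9]
 [ 538.9 -226.5]] [ 539.62712524 -205.95578677]
sides [np.float64(28.4), np.float64(28.0), np.float64(28.7), np.float64(29.7)] knob dist 66.31110868758971
-46.4624405632535
-47.459323588036106
-43.98659905700481
-135.37307206334776
-136.1087225767851
2.15 [ 533.  -192.7  220.7] [179.87  -0.83 140.33] [-0.3  0.1  0.9] 85.3
[[[-0.0017, -0.0007, 0.0176], [0, 0, np.float64(0.0051)], 0.0], [[-0.0017, -0.0007, 0.0176], [0, 0, np.float64(0.0051)], 0.0], [[-0.0017, -0.0007, 0.0176], [0, 0, np.float64(0.0051)], 0.0], [[-0.0017, -0.0007, 0.0176], [0, 0, np.float64(0.0051)], 0.0], [[-0.0017, -0.0007, 0.0176], [0, 0, np.float64(0.0051)], 0.0], [[-0.0017, -0.0007, 0.0176], [0, 0, np.float64(0.0051)], 0.0], [[-0.0017, -0.0007, 0.0176], [0, 0, np.float64(0.0051)], 0.0], [[-0.0017, -0.0007, 0.0176], [0, 0, np.float64(0.0051)], 0.0]]
```

```bash
cat >> h.py <<'E'
def plan(target,yaw,n,gap=0.0):
    s=r.sense(); p=np.array(s['tool_pos']); D=(np.array(target)-p)/n/1000
    R0=Ro.from_euler('xyz',s['tcp_rot'],degrees=True); w=(R0.inv()*Ro.from_euler('xyz',[180,0,yaw],degrees=True)).as_rotvec()
    print(round(s['time'],2),p.round(1),np.round(s['tcp_rot'],2),np.round(s['ft_force'],1),round(s['finger_gap'],1))
    for i in range(n):
        R=R0*Ro.from_rotvec(w*i/n); print([R.inv().apply(D).round(4).tolist(),[float(x) for x in (w/n).round(4)],gap],end=',')
    print()
E
python3 -c "
from h import *
plan([539.6,-206,60],134.2,6)"
```

```text
2.15 [ 533.  -192.7  220.7] [179.87  -0.83 140.33] [-0.3  0.1  0.9] 85.3
[[-0.0026, -0.0011, 0.0267], [0.0003, -0.0024, 0.0178], 0.0],[[-0.0026, -0.001, 0.0268], [0.0003, -0.0024, 0.0178], 0.0],[[-0.0025, -0.001, 0.0268], [0.0003, -0.0024, 0.0178], 0.0],[[-0.0025, -0.0009, 0.0268], [0.0003, -0.0024, 0.0178], 0.0],[[-0.0025, -0.0009, 0.0268], [0.0003, -0.0024, 0.0178], 0.0],[[-0.0024, -0.0008, 0.0268], [0.0003, -0.0024, 0.0178], 0.0],
```

Emit:
play_rows(
  deltas=[
    [[-0.0026,-0.0011,0.0267],[0.0003,-0.0024,0.0178],0.4],
    [[-0.0026,-0.001,0.0268],[0.0003,-0.0024,0.0178],0.4],
    [[-0.0025,-0.001,0.0268],[0.0003,-0.0024,0.0178],0.4],
    [[-0.0025,-0.0009,0.0268],[0.0003,-0.0024,0.0178],0.4],
    [[-0.0025,-0.0009,0.0268],[0.0003,-0.0024,0.0178],0.4],
    [[-0.0024,-0.0008,0.0268],[0.0003,-0.0024,0.0178],0.4],
    [[0,0,0],[0,0,0],0.4],
  ],
)

```text
time: 3.02
tool_pos: [534.3, -212.0, 55.0]
tcp_rot: [-179.8, -0.0, 133.0]
ft_force: [0.4, 0.7, -0.1]
finger_gap: 51.2
```

```bash
python3 -c "
from h import *
plan([539.6,-206,18],134.2,4,0.4)
s,im=snap('wrist','w2.png')"
```

```text
3.02 [ 534.3 -212.    55. ] [-1.7980e+02 -2.0000e-02  1.3303e+02] [ 0.4  0.7 -0.1] 51.2
[[0.0002, 0.002, 0.0092], [-0.0009, -0.0001, -0.0051], 0.4],[[0.0002, 0.002, 0.0092], [-0.0009, -0.0001, -0.0051], 0.4],[[0.0002, 0.002, 0.0092], [-0.0009, -0.0001, -0.0051], 0.4],[[0.0002, 0.002, 0.0092], [-0.0009, -0.0001, -0.0051], 0.4],
```

View pics/w2.png

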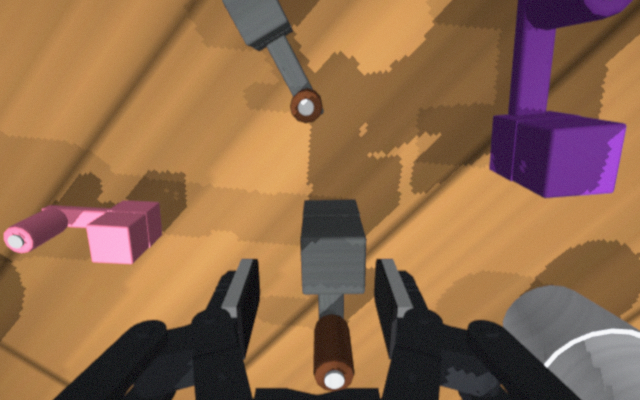

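Wrist view at z=55: the hub top face spans about (301..366, 236..293), centre (333.5,264), and lies slightly to tool +y of the finger mid-line (column 317).

```bash
python3 -c "
from h import *
s=r.sense()
C=np.array([onz('wrist',p,52,s)[:2] for p in[(301,236),(364,237),(366,293),(303,294)]]);c=C.mean(0)
print(C.round(1),c,[np.linalg.norm(C[i]-C[i-1]).round(1) for i in range(4)])
k=onz('wrist',(334.5,380),52,s)[:2];print(k,np.degrees(np.arctan2(*(k-c)[::-1])),np.linalg.norm(k-c))
plan([c[0],c[1],18],134.2,5,0.4)"
```

```text
[[ 520.4 -205.4]
 [ 541.5 -186.3]
 [ 563.3 -206.3]
 [ 541.7 -227.3]] [ 541.7166557  -206.34802717] [np.float64(30.5), np.float64(28.4), np.float64(29.5), np.float64(30.1)]
[ 589.45634171 -255.10374508] -45.60326384980273 68.23633672766083
3.08 [ 535.4 -212.5   56.7] [-1.7986e+02  1.1000e-01  1.3305e+02] [-0.5  0.7  0.3] 51.3
[[0.0001, 0.0018, 0.0077], [-0.0005, 0.0004, -0.004], 0.4],[[0.0, 0.0018, 0.0077], [-0.0005, 0.0004, -0.004], 0.4],[[0.0, 0.0018, 0.0077], [-0.0005, 0.0004, -0.004], 0.4],[[0.0, 0.0018, 0.0077], [-0.0005, 0.0004, -0.004], 0.4],[[0.0, 0.0018, 0.0077], [-0.0005, 0.0004, -0.004], 0.4],
```

Emit:
play_rows(
  deltas=[
    [[0,0.0035,0.003],[-0.0005,0,-0.005],0.4],
    [[0,0.003,0.006],[-0.0005,0,-0.005],0.4],
    [[0,0.0015,0.008],[-0.0005,0,-0.005],0.4],
    [[0,0.0005,0.008],[0,0,-0.005],0.4],
    [[0,0,0.007],[0,0,0],0.4],
    [[0,0,0.003],[0,0,0],0.4],
    [[0,0,0],[0,0,0],0.4],
  ],
)

```text
time: 3.95
tool_pos: [544.2, -207.6, 23.2]
tcp_rot: [180.0, 0.4, 134.3]
ft_force: [-0.1, -1.1, -0.1]
finger_gap: 51.5
```

Emit:
play_rows(
  deltas=[
    [[0,-0.001,0.003],[0,0.002,0],0.4],
    [[0,0,0.001],[0,0.002,0],0.6],
    [[0,0,0],[0,0,0],0.8],
    [[0,0,0],[0,0,0],0.9],
    [[0,0,0],[0,0,0],1],
    [[0,0,0],[0,0,0],1],
  ],
  force=60,
)

```text
time: 4.7
tool_pos: [543.9, -208.7, 19.5]
tcp_rot: [179.9, 0.2, 134.3]
ft_force: [0.2, -0.6, -1.2]
finger_gap: 29.0
```

Emit:
play_rows(
  deltas=[
    [[0,0,-0.01],[0,0,0],1],
    [[0,0,-0.025],[0,0,0],1],
    [[0,0,-0.03],[0,0,0],1],
    [[0,0,-0.03],[0,0,0],1],
    [[0,0,-0.015],[0,0,0],1],
    [[0,0,0],[0,0,0],1],
  ],
)

```text
time: 5.45
tool_pos: [541.3, -207.2, 131.8]
tcp_rot: [-180.0, -0.1, 134.3]
ft_force: [-0.8, 0.7, -4.4]
finger_gap: 29.8
```

```bash
python3 -c "
from h import *
plan([574,26,135],134.2,6,1)"
```

```text
5.45 [ 541.3 -207.2  131.8] [-1.7997e+02 -1.0000e-01  1.3427e+02] [-0.8  0.7 -4.4] 29.8
[[0.024, 0.031, -0.0005], [-0.0001, -0.0003, 0.0002], 1],[[0.024, 0.031, -0.0005], [-0.0001, -0.0003, 0.0002], 1],[[0.024, 0.031, -0.0005], [-0.0001, -0.0003, 0.0002], 1],[[0.024, 0.031, -0.0005], [-0.0001, -0.0003, 0.0002], 1],[[0.024, 0.031, -0.0005], [-0.0001, -0.0003, 0.0002], 1],[[0.0241, 0.031, -0.0005], [-0.0001, -0.0003, 0.0002], 1],
```

Emit:
play_rows(
  deltas=[
    [[0.018,0.022,-0.0005],[0,0,0],1],
    [[0.024,0.031,-0.0005],[0,0,0],1],
    [[0.024,0.031,-0.0005],[0,0,0],1],
    [[0.024,0.031,-0.0005],[0,0,0],1],
    [[0.024,0.031,-0.0005],[0,0,0],1],
    [[0.02,0.025,-0.0005],[0,0,0],1],
    [[0.006,0.008,0],[0,0,0],1],
    [[0,0,0],[0,0,0],1],
  ],
)

```text
time: 6.45
tool_pos: [565.5, 24.8, 121.9]
tcp_rot: [-179.3, -0.9, 134.1]
ft_force: [0.0, -0.2, -4.2]
finger_gap: 29.7
```

```bash
python3 -c "
from h import *
s,im=snap('wrist','w3.png');plan([574,26,135],134.2,1,1)
np.save('s3.npy',np.r_[s['tool_pos'],s['tcp_rot']])"
```

```text
6.5 [565.4  24.4 121.8] [-179.34   -0.91  134.11] [-0.1  0.1 -3.8] 29.3
[[-0.0046, 0.0072, -0.0134], [-0.0116, -0.0159, -0.0014], 1],
```

View pics/w3.png

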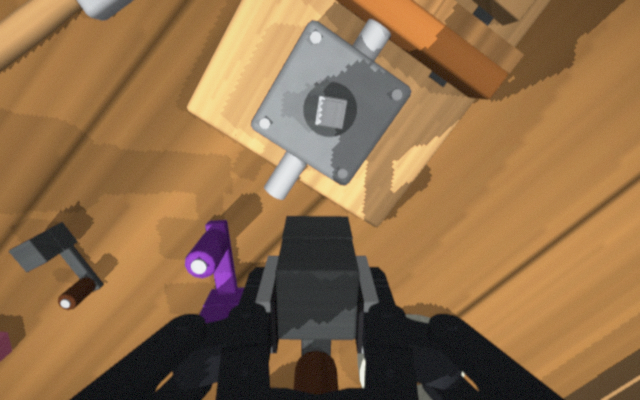

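The wrist view shows the gearbox, with the square shaft end at about (332,112) and its sides nearly aligned with the image. I'm enlarging it.

```bash
python3 - <<'E'
from h import *
im=cv2.imread('pics/w3.png'); c=cv2.resize(im[75:145,295:370],None,fx=8,fy=8,interpolation=cv2.INTER_CUBIC)
cv2.imwrite('pics/w3c.png',c)
E
```

```text
(no output)
```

View pics/w3c.png

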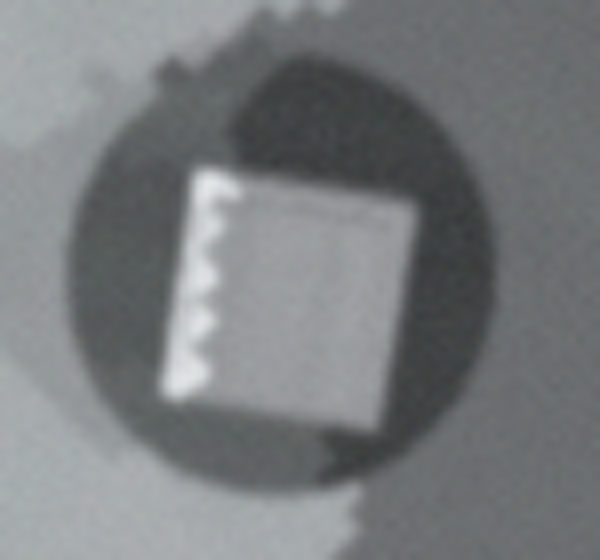

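```bash
python3 - <<'E'
from h import *
a=np.load('s3.npy'); s=dict(tool_pos=a[:3],tcp_rot=a[3:])
f=lambda x,y:(295+x/8-.4,75+y/8-.4)
C=np.array([onz('wrist',f(*p),79.5,s)[:2] for p in[(190,168),(417,205),(378,430),(163,398)]])
print(C.round(1),C.mean(0),[np.linalg.norm(C[i]-C[i-1]).round(1) for i in range(4)])
for i in range(4): v=C[i]-C[i-1]; print((np.degrees(np.arctan2(v[1],v[0]))%90).round(1),end=' ')
print('shoulder',onz('wrist',f(282,277),61,s),np.linalg.norm(onz('wrist',f(282,277),61,s)-onz('wrist',f(282+213,277),61,s)))
print('tip from top',onz('top',(267.6,188),82))
R=Ro.from_euler('xyz',s['tcp_rot'],degrees=True)
im=cv2.cvtColor(cv2.imread('pics/w3.png'),cv2.COLOR_BGR2GRAY)
for x in(300,318,340): print(x,[int(im[y-0,x-3:x+4].mean()) for y in range(206,228)],[int(im[y,x-3:x+4].mean()) for y in range(238,254)],[int(im[y,x-3:x+4].mean()) for y in range(262,280)])
for p,z in[((318,217),s['tool_pos'][2]-19.5),((318,270),s['tool_pos'][2]+32.5),((318,339),s['tool_pos'][2]+32.5),((318,243),s['tool_pos'][2]-9.5)]: print(p,R.inv().apply(onz('wrist',p,z,s)-s['tool_pos']).round(1))
E
```

```text
[[514.2  79.5]
 [525.9  87.8]
 [534.1  76.3]
 [522.8  68.1]] [524.2551795  77.9429133] [np.float64(14.3), np.float64(14.4), np.float64(14.1), np.float64(13.9)]
37.3 35.3 35.5 35.9 shoulder [524.20618776  78.14408165  61.        ] 14.7702467825069
tip from top [522.41028214  75.35680975  82.        ]
300 [130, 131, 128, 128, 125, 121, 118, 113, 104, 86, 60, 44, 42, 44, 42, 41, 43, 42, 43, 43, 42, 43] [41, 40, 37, 39, 38, 39, 39, 40, 40, 40, 41, 39, 39, 40, 39, 40] [42, 42, 41, 41, 40, 43, 42, 45, 48, 53, 55, 54, 53, 53, 52, 51, 53, 51]
318 [116, 122, 127, 132, 136, 139, 141, 142, 139, 120, 86, 52, 44, 44, 41, 42, 42, 43, 44, 42, 41, 44] [46, 40, 40, 38, 40, 39, 40, 38, 40, 40, 40, 39, 39, 42, 39, 39] [40, 43, 41, 41, 41, 41, 40, 45, 51, 56, 61, 61, 62, 61, 61, 60, 56, 55]
340 [156, 143, 138, 138, 139, 140, 140, 141, 136, 122, 88, 54, 43, 41, 43, 41, 42, 42, 43, 43, 42, 42] [46, 42, 38, 40, 38, 41, 39, 41, 39, 42, 39, 39, 41, 40, 40, 39] [40, 42, 42, 41, 42, 42, 38, 44, 50, 55, 60, 62, 59, 57, 54, 52, 51, 51]
(318, 217) [18.5  1.6 19.8]
(318, 270) [ 19.6   1.4 -32.2]
(318, 339) [ -9.6   1.5 -32.7]
(318, 243) [9.5 1.6 9.6]
```

```bash
python3 -c "
from h import *
plan([525.8,74.2,114],126,4,1)"
```

```text
6.5 [565.4  24.4 121.8] [-179.34   -0.91  134.11] [-0.1  0.1 -3.8] 29.3
[[0.0158, 0.0016, 0.0022], [-0.0032, -0.0038, 0.0354], 1],[[0.0159, 0.001, 0.0021], [-0.0032, -0.0038, 0.0354], 1],[[0.0159, 0.0005, 0.0021], [-0.0032, -0.0038, 0.0354], 1],[[0.0159, -0.0001, 0.002], [-0.0032, -0.0038, 0.0354], 1],
```

Emit:
play_rows(
  deltas=[
    [[0.012,0.0016,-0.001],[-0.003,-0.004,0.035],1],
    [[0.016,0.001,0],[-0.003,-0.004,0.035],1],
    [[0.016,0.0005,0.001],[-0.003,-0.004,0.035],1],
    [[0.012,0,0.001],[-0.003,-0.004,0.035],1],
    [[0.005,0,0],[0,0,0],1],
    [[0,0,0],[0,0,0],1],
  ],
)

```text
time: 7.25
tool_pos: [526.6, 65.9, 119.5]
tcp_rot: [-179.8, 0.1, 125.4]
ft_force: [0.3, -1.0, -3.6]
finger_gap: 29.2
```

```bash
python3 -c "
from h import *
plan([525.8,74.2,106],126,2,1)"
```

```text
7.25 [526.6  65.9 119.5] [-1.7980e+02  1.3000e-01  1.2541e+02] [ 0.3 -1.  -3.6] 29.2
[[0.0036, 0.0021, 0.0067], [-0.0018, 0.0011, -0.0051], 1],[[0.0036, 0.0021, 0.0067], [-0.0018, 0.0011, -0.0051], 1],
```

Emit:
play_rows(
  deltas=[
    [[0.0035,0.002,0.003],[-0.002,0.001,-0.005],1],
    [[0.0035,0.002,0.004],[-0.002,0.001,-0.005],1],
    [[0.001,0.001,0.002],[0,0,0],1],
    [[0,0,0],[0,0,0],1],
  ],
)

```text
time: 7.75
tool_pos: [526.6, 74.6, 109.6]
tcp_rot: [180.0, 0.0, 126.0]
ft_force: [-0.1, -0.7, -3.6]
finger_gap: 29.2
```

```bash
python3 -c "
from h import *
plan([525.8,74.2,104],126,2,1)"
```

```text
7.75 [526.6  74.6 109.6] [1.7998e+02 2.0000e-02 1.2601e+02] [-0.1 -0.7 -3.6] 29.2
[[0.0001, -0.0005, 0.0028], [0.0002, 0.0001, 0.0001], 1],[[0.0001, -0.0005, 0.0028], [0.0002, 0.0001, 0.0001], 1],
```

Emit:
play_rows(
  deltas=[
    [[0,-0.0005,0.0025],[0,0,0],1],
    [[0,0,0.0025],[0,0,0],1],
    [[0,0,0.002],[0,0,0],1],
    [[0,0,0.0015],[0,0,0],1],
  ],
)

```text
time: 8.25
tool_pos: [526.4, 74.3, 100.7]
tcp_rot: [180.0, 0.0, 126.0]
ft_force: [0.0, -0.1, -4.2]
finger_gap: 29.4
```

Emit:
play_rows(
  deltas=[
    [[0,0,0.001],[0,0,0],1],
    [[0,0,0.001],[0,0,0],1],
    [[0,0,0.001],[0,0,0],1],
  ],
)

```text
time: 8.62
tool_pos: [526.4, 74.3, 97.6]
tcp_rot: [180.0, 0.0, 126.0]
ft_force: [-0.8, 0.1, -4.6]
finger_gap: 29.5
```

Emit:
play_rows(
  deltas=[
    [[0,0,0.001],[0,0,0],1],
    [[0,0,0.001],[0,0,0],1],
    [[0,0,0.001],[0,0,0],1],
    [[0,0,0.001],[0,0,0],1],
  ],
)

```text
time: 9.12
tool_pos: [526.5, 74.2, 93.4]
tcp_rot: [180.0, 0.0, 126.0]
ft_force: [-0.2, -0.5, -3.0]
finger_gap: 29.5
```

```bash
python3 -c "
from h import *
plan([525.8,74.2,80.5],126,2,1); print(r.sense()['wrist_torque'])"
```

```text
9.12 [526.5  74.2  93.4] [1.7995e+02 4.0000e-02 1.2601e+02] [-0.2 -0.5 -3. ] 29.5
[[0.0002, -0.0003, 0.0064], [0.0004, 0.0004, 0.0001], 1],[[0.0002, -0.0003, 0.0064], [0.0004, 0.0004, 0.0001], 1],
[0.03723511 0.02066661 0.04056696]
```

Emit:
play_rows(
  deltas=[
    [[0,0,0.0015],[0,0,0],1],
    [[0,0,0.0015],[0,0,0],1],
    [[0,0,0.0015],[0,0,0],1],
  ],
)

```text
time: 9.5
tool_pos: [526.5, 74.3, 88.6]
tcp_rot: [179.9, 0.0, 126.0]
ft_force: [-0.8, -0.3, -3.4]
finger_gap: 29.5
```

Emit:
play_rows(
  deltas=[
    [[0,0,0.001],[0,0,0],1],
    [[0,0,0.001],[0,0,0],1],
    [[0,0,0.001],[0,0,0],1],
  ],
)

```text
time: 9.88
tool_pos: [526.5, 74.2, 85.3]
tcp_rot: [180.0, 0.0, 126.0]
ft_force: [0.1, -0.1, -3.7]
finger_gap: 29.2
```

Emit:
play_rows(
  deltas=[
    [[0,0,0.001],[0,0,0],1],
    [[0,0,0.001],[0,0,0],1],
    [[0,0,0.0007],[0,0,0],1],
  ],
)

```text
time: 10.25
tool_pos: [526.5, 74.2, 82.4]
tcp_rot: [180.0, 0.0, 126.0]
ft_force: [-0.7, -0.5, -3.8]
finger_gap: 29.3
```

Emit:
play_rows(
  deltas=[
    [[0,0,0.0007],[0,0,0],1],
    [[0,0,0.0007],[0,0,0],1],
  ],
)

```text
time: 10.5
tool_pos: [526.5, 74.2, 80.9]
tcp_rot: [180.0, 0.0, 126.0]
ft_force: [0.5, -0.5, -4.3]
finger_gap: 29.3
```

Emit:
play_rows(
  deltas=[
    [[0,0,0.0005],[0,0,0],1],
    [[0,0,0.0005],[0,0,0],1],
  ],
)

```text
time: 10.75
tool_pos: [526.6, 74.2, 80.5]
tcp_rot: [180.0, 0.0, 126.0]
ft_force: [-4.1, -0.1, 4.4]
finger_gap: 29.1
```

Emit:
play_rows(
  deltas=[
    [[0,0,0.0005],[0,0,0],1],
  ],
)

```text
time: 10.88
tool_pos: [526.7, 74.3, 80.5]
tcp_rot: [179.9, 0.1, 126.0]
ft_force: [-4.2, 0.3, 3.1]
finger_gap: 29.4
```

Seated: contact came at the predicted height, with the underside at z≈61 and a net push of about 8 N. Now I open the gripper and slide along the arm to the knob, with the fingers straddling it.

Emit:
play_rows(
  deltas=[
    [[0,0,0],[0,0,0],0.4],
    [[0,0,0],[0,0,0],0.4],
    [[0,0,-0.001],[0,0,0],0.4],
    [[0,0,0],[0,0,0],0.4],
  ],
)

```text
time: 11.38
tool_pos: [528.2, 74.3, 82.3]
tcp_rot: [179.8, 0.2, 126.0]
ft_force: [0.3, 0.2, -0.0]
finger_gap: 51.3
```

```bash
python3 -c "
from h import *
s,im=snap('wrist','w4.png');plan([562.7,25.2,80],126,5,.4)"
```

```text
11.43 [528.1  74.3  82.3] [1.7979e+02 1.5000e-01 1.2602e+02] [-0.3 -0.8 -0.1] 51.5
[[-0.012, -0.0002, 0.0005], [0.0007, 0.0005, 0.0001], 0.4],[[-0.012, -0.0002, 0.0005], [0.0007, 0.0005, 0.0001], 0.4],[[-0.012, -0.0002, 0.0005], [0.0007, 0.0005, 0.0001], 0.4],[[-0.012, -0.0002, 0.0005], [0.0007, 0.0005, 0.0001], 0.4],[[-0.012, -0.0002, 0.0005], [0.0007, 0.0005, 0.0001], 0.4],
```

View pics/w4.png

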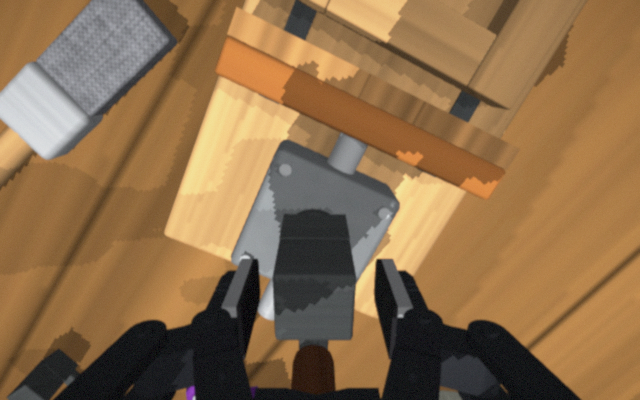

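The crank sits level on the shaft, with its underside (row 213) over the shoulder and the hub at columns 275–355 between the open fingers. I slide to the knob.

Emit:
play_rows(
  deltas=[
    [[-0.01,0,0],[0,0,0],0.4],
    [[-0.014,0,0],[0,0,0],0.4],
    [[-0.014,0,0],[0,0,0],0.4],
    [[-0.013,0,0],[0,0,0],0.4],
    [[-0.006,0,0],[0,0,0],0.4],
    [[0,0,0],[0,0,0],0.4],
  ],
)

```text
time: 12.18
tool_pos: [564.5, 23.7, 82.3]
tcp_rot: [179.8, 0.2, 125.9]
ft_force: [-0.2, 0.2, 0.8]
finger_gap: 51.0
```

```bash
python3 -c "
from h import *
plan([562.7,25.2,80],126,2,.4)"
```

```text
12.18 [564.5  23.7  82.3] [179.79   0.18 125.94] [-0.2  0.2  0.8] 51.0
[[0.0011, -0.0003, 0.0011], [0.0018, 0.0015, -0.0005], 0.4],[[0.0011, -0.0003, 0.0011], [0.0018, 0.0015, -0.0005], 0.4],
```

Emit:
play_rows(
  deltas=[
    [[0.001,0,0.001],[0,0,0],0.5],
    [[0,0,0.001],[0,0,0],0.6],
    [[0,0,0],[0,0,0],0.75],
    [[0,0,0],[0,0,0],0.9],
    [[0,0,0],[0,0,0],1],
  ],
  force=40,
)

```text
time: 12.8
tool_pos: [563.4, 25.5, 80.2]
tcp_rot: [179.8, 0.2, 126.0]
ft_force: [1.1, -0.8, 0.2]
finger_gap: 21.0
```

```bash
cat >> h.py <<'E'
C0=np.array([524.4,77.8])
def wind(step,n,c=C0,rad=65,gap=1):
    s=r.sense(); p=np.array(s['tool_pos']); v=p[:2]-c; a=np.arctan2(v[1],v[0]); f=np.array(s['ft_force'])
    t=np.array([np.sin(a),-np.cos(a)])
    print(round(s['time'],2),p.round(1),'rad',np.hypot(*v).round(2),'ang',np.degrees(a).round(1),'F push tangential',round(-f[:2]@t,2),'radial(out on tool)',round(f[:2]@v/np.hypot(*v),2),'fz',round(f[2],1),'rot',np.round(s['tcp_rot'],1),'gap',round(s['finger_gap'],1))
    R=Ro.from_euler('xyz',s['tcp_rot'],degrees=True); q=p.copy()
    for i in range(n):
        a1=a-step/rad*(i+1); q1=np.r_[c+rad*np.array([np.cos(a1),np.sin(a1)]),p[2]]
        print([(R.inv().apply(q1-q)/1000).round(4).tolist(),[0,0,0],gap],end=','); q=q1
    print()
E
python3 -c "
from h import *
wind(10,8)"
```

```text
12.8 [563.4  25.5  80.2] rad 65.27 ang -53.3 F push tangential 0.36 radial(out on tool) 1.28 fz 0.2 rot [179.8   0.2 126. ] gap 21.0
[[0.0009, -0.01, -0.0], [0, 0, 0], 1],[[0.0022, -0.0098, -0.0], [0, 0, 0], 1],[[0.0036, -0.0093, -0.0], [0, 0, 0], 1],[[0.005, -0.0086, -0.0], [0, 0, 0], 1],[[0.0063, -0.0078, -0.0], [0, 0, 0], 1],[[0.0074, -0.0067, -0.0], [0, 0, 0], 1],[[0.0083, -0.0055, -0.0], [0, 0, 0], 1],[[0.0091, -0.0042, -0.0], [0, 0, 0], 1],
```

Emit:
play_rows(
  deltas=[
    [[0.0009,-0.01,0],[0,0,0],1],
    [[0.0022,-0.0098,0],[0,0,0],1],
    [[0.0036,-0.0093,0],[0,0,0],1],
    [[0.005,-0.0086,0],[0,0,0],1],
    [[0.0063,-0.0078,0],[0,0,0],1],
    [[0.0074,-0.0067,0],[0,0,0],1],
    [[0.0083,-0.0055,0],[0,0,0],1],
    [[0.0091,-0.0042,0],[0,0,0],1],
  ],
)

```text
time: 13.8
tool_pos: [486.9, 23.5, 82.0]
tcp_rot: [179.3, 0.5, 126.0]
ft_force: [6.6, 2.5, -0.6]
finger_gap: 21.0
```

```bash
python3 -c "
from h import *
wind(13,8)"
```

```text
13.8 [486.9  23.5  82. ] rad 66.0 ang -124.6 F push tangential 4.03 radial(out on tool) -5.82 fz -0.6 rot [179.3   0.5 126. ] gap 21.0
[[0.0129, -0.0021, -0.0001], [0, 0, 0], 1],[[0.013, -0.0005, -0.0001], [0, 0, 0], 1],[[0.0128, 0.0021, -0.0001], [0, 0, 0], 1],[[0.0121, 0.0046, -0.0], [0, 0, 0], 1],[[0.011, 0.0069, -0.0], [0, 0, 0], 1],[[0.0094, 0.0089, 0.0], [0, 0, 0], 1],[[0.0074, 0.0106, 0.0001], [0, 0, 0], 1],[[0.0052, 0.0119, 0.0001], [0, 0, 0], 1],
```

Emit:
play_rows(
  deltas=[
    [[0.0129,-0.0021,0.0003],[0.002,0.001,0],1],
    [[0.013,-0.0005,0.0003],[0.002,0.001,0],1],
    [[0.0128,0.0021,0.0003],[0.002,0.001,0],1],
    [[0.0121,0.0046,0.0003],[0.002,0.001,0],1],
    [[0.011,0.0069,0.0003],[0.002,0.001,0],1],
    [[0.0094,0.0089,0.0003],[0.001,0.001,0],1],
    [[0.0074,0.0106,0.0003],[0,0,0],1],
    [[0.0052,0.0119,0.0003],[0,0,0],1],
  ],
)

```text
time: 14.8
tool_pos: [467.7, 114.0, 81.6]
tcp_rot: [-179.5, 0.6, 126.0]
ft_force: [0.6, -5.7, 5.5]
finger_gap: 20.5
```

```bash
cat > w.py <<'E'
import re
t=open('h.py').read()
t=t.replace("    for i in range(n):\n        a1=","    w=(R.inv()*Ro.from_euler('xyz',[180,0,126],degrees=True)).as_rotvec()/n\n    for i in range(n):\n        a1=").replace("np.sin(a1)]),p[2]]","np.sin(a1)]),p[2]+(80.5-p[2])*(i+1)/n]").replace(".tolist(),[0,0,0],gap],end=','); q=q1",".tolist(),[float(x) for x in w.round(3)],gap],end=','); q=q1")
open('h.py','w').write(t)
E
python3 w.py; python3 -c "
from h import *
wind(13,8)"
```

```text
14.8 [467.7 114.   81.6] rad 67.32 ang 147.5 F push tangential 4.53 radial(out on tool) -3.55 fz 5.5 rot [-179.5    0.6  126. ] gap 20.5
[[0.0014, 0.0133, 0.0], [-0.001, 0.001, -0.0], 1],[[0.001, 0.0129, 0.0], [-0.001, 0.001, -0.0], 1],[[-0.0016, 0.0129, 0.0], [-0.001, 0.001, -0.0], 1],[[-0.0041, 0.0123, 0.0001], [-0.001, 0.001, -0.0], 1],[[-0.0065, 0.0112, 0.0001], [-0.001, 0.001, -0.0], 1],[[-0.0086, 0.0097, 0.0001], [-0.001, 0.001, -0.0], 1],[[-0.0104, 0.0078, 0.0002], [-0.001, 0.001, -0.0], 1],[[-0.0117, 0.0056, 0.0002], [-0.001, 0.001, -0.0], 1],
```

Emit:
play_rows(
  deltas=[
    [[0.0014,0.0132,0],[-0.001,0.001,0],1],
    [[0.001,0.0129,0],[-0.001,0.001,0],1],
    [[-0.0016,0.0129,0],[-0.001,0.001,0],1],
    [[-0.0041,0.0123,0],[-0.001,0.001,0],1],
    [[-0.0065,0.0112,0],[-0.001,0.001,0],1],
    [[-0.0086,0.0097,0],[-0.001,0.001,0],1],
    [[-0.0104,0.0078,0],[-0.001,0.001,0],1],
    [[-0.0117,0.0056,0],[-0.001,0.001,0],1],
  ],
)

```text
time: 15.8
tool_pos: [552.3, 136.7, 81.3]
tcp_rot: [-178.8, -0.4, 126.3]
ft_force: [-2.6, 4.2, 8.2]
finger_gap: 20.9
```

```bash
python3 -c "
from h import *
wind(13,8)"
```

```text
15.8 [552.3 136.7  81.3] rad 65.18 ang 64.6 F push tangential 4.15 radial(out on tool) 2.67 fz 8.2 rot [-178.8   -0.4  126.3] gap 20.9
[[-0.0121, 0.0048, -0.0001], [-0.003, -0.001, 0.001], 1],[[-0.0127, 0.0025, -0.0], [-0.003, -0.001, 0.001], 1],[[-0.013, -0.0001, 0.0], [-0.003, -0.001, 0.001], 1],[[-0.0127, -0.0026, 0.0001], [-0.003, -0.001, 0.001], 1],[[-0.0119, -0.0051, 0.0001], [-0.003, -0.001, 0.001], 1],[[-0.0107, -0.0074, 0.0002], [-0.003, -0.001, 0.001], 1],[[-0.009, -0.0094, 0.0002], [-0.003, -0.001, 0.001], 1],[[-0.007, -0.011, 0.0003], [-0.003, -0.001, 0.001], 1],
```

Emit:
play_rows(
  deltas=[
    [[-0.0121,0.0048,-0.0004],[-0.003,-0.001,0.001],1],
    [[-0.0127,0.0025,-0.0003],[-0.003,-0.001,0.001],1],
    [[-0.013,0,0],[-0.003,-0.001,0.001],1],
    [[-0.0127,-0.0026,0],[-0.003,-0.001,0.001],1],
    [[-0.0119,-0.0051,0],[-0.003,-0.001,0.001],1],
    [[-0.0107,-0.0074,0],[-0.003,-0.001,0.001],1],
    [[-0.009,-0.0094,0],[-0.002,-0.001,0.001],1],
    [[-0.007,-0.011,0],[-0.002,-0.001,0.001],1],
  ],
)

```text
time: 16.8
tool_pos: [583.8, 59.3, 83.7]
tcp_rot: [179.3, -0.5, 126.2]
ft_force: [12.5, 1.1, -3.3]
finger_gap: 20.7
```

```bash
sed -i 's/^C0=.*/C0=np.array([523.5,78.0])/; s/rad=65,/rad=65.5,/; s/80.5-p/82-p/' h.py; python3 -c "
from h import *
wind(12,8)"
```

```text
16.8 [583.8  59.3  83.7] rad 63.15 ang -17.2 F push tangential 4.71 radial(out on tool) 11.62 fz -3.3 rot [179.3  -0.5 126.2] gap 20.7
[[-0.0081, -0.0088, 0.0], [0.001, -0.001, 0.0], 1],[[-0.0043, -0.0112, 0.0], [0.001, -0.001, 0.0], 1],[[-0.0022, -0.0118, 0.0001], [0.001, -0.001, 0.0], 1],[[0.0, -0.012, 0.0001], [0.001, -0.001, 0.0], 1],[[0.0022, -0.0118, 0.0001], [0.001, -0.001, 0.0], 1],[[0.0043, -0.0112, 0.0001], [0.001, -0.001, 0.0], 1],[[0.0063, -0.0102, 0.0001], [0.001, -0.001, 0.0], 1],[[0.008, -0.0089, 0.0002], [0.001, -0.001, 0.0], 1],
```

Emit:
play_rows(
  deltas=[
    [[-0.0075,-0.0092,0.0006],[0.001,-0.001,0],1],
    [[-0.0043,-0.0112,0.0004],[0.001,-0.001,0],1],
    [[-0.0022,-0.0118,0.0004],[0.001,-0.001,0],1],
    [[0,-0.012,0.0004],[0.001,-0.001,0],1],
    [[0.0022,-0.0118,0.0003],[0.001,-0.001,0],1],
    [[0.0043,-0.0112,0.0003],[0.001,-0.001,0],1],
    [[0.0063,-0.0102,0.0003],[0.001,-0.001,0],1],
    [[0.008,-0.0089,0.0003],[0.001,-0.001,0],1],
  ],
)

```text
time: 17.8
tool_pos: [511.7, 14.6, 82.2]
tcp_rot: [179.3, 0.3, 126.2]
ft_force: [4.1, -1.3, 2.7]
finger_gap: 20.6
```

```bash
sed -i 's/82-p/81-p/' h.py; python3 -c "
from h import *
wind(8,8)"
```

```text
17.8 [511.7  14.6  82.2] rad 64.51 ang -100.6 F push tangential 4.27 radial(out on tool) 0.53 fz 2.7 rot [179.3   0.3 126.2] gap 20.6
[[0.0055, -0.0058, 0.0001], [0.001, 0.001, 0.0], 1],[[0.0067, -0.0043, 0.0001], [0.001, 0.001, 0.0], 1],[[0.0072, -0.0035, 0.0001], [0.001, 0.001, 0.0], 1],[[0.0076, -0.0026, 0.0001], [0.001, 0.001, 0.0], 1],[[0.0078, -0.0016, 0.0001], [0.001, 0.001, 0.0], 1],[[0.008, -0.0007, 0.0001], [0.001, 0.001, 0.0], 1],[[0.008, 0.0003, 0.0001], [0.001, 0.001, 0.0], 1],[[0.0079, 0.0013, 0.0001], [0.001, 0.001, 0.0], 1],
```

```bash
python3 - <<'E'
from h import *
s,im=snap('top','top2.png'); _,b=snap('side','side2.png')
c=cv2.resize(im[140:260,130:310,::-1],None,fx=4,fy=4,interpolation=cv2.INTER_CUBIC)
cv2.imwrite('pics/top2c.png',c)
E
```

```text
(no output)
```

View pics/top2c.png

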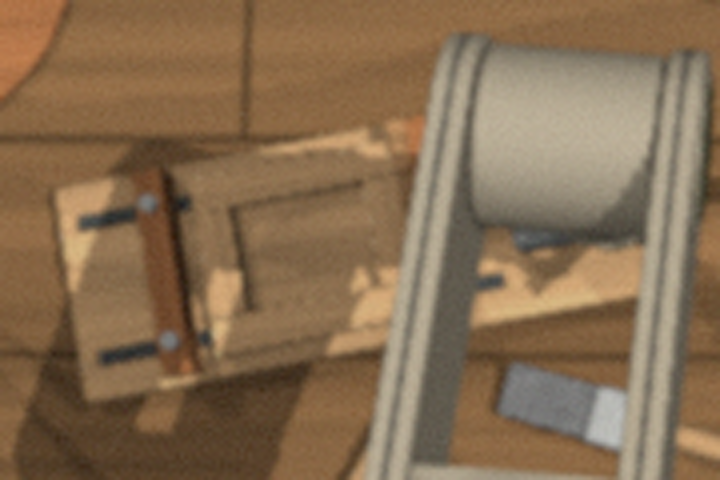

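The arm hides the jaw in this view. The first top picture is clear, so I use it to measure the total gap.

```bash
python3 - <<'E'
from h import *
im=cv2.imread('pics/top1.png')
cv2.imwrite('pics/t1c.png',cv2.resize(im[155:245,140:260],None,fx=6,fy=6,interpolation=cv2.INTER_CUBIC))
E
```

```text
(no output)
```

View pics/t1c.png

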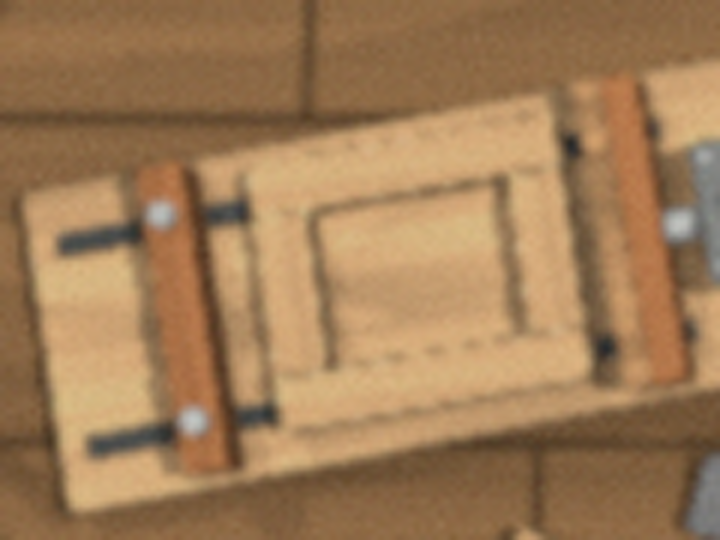

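```bash
python3 - <<'E'
from h import *
f=lambda x,y:(140+x/6-.4,155+y/6-.4)
P=lambda p,z:onz('top',f(*p),z)[:2]
J=[P((605,80),51),P((652,382),51)]; S=[P((137,168),50),P((185,470),50)]; SR=[P((186,165),50),P((238,466),50)]
F=[P((248,176),40),P((280,432),40)];G=[P((552,95),40),P((590,378),40)]
d=(J[1]-J[0]);print('jaw len',np.linalg.norm(d),'stop len',np.linalg.norm(S[1]-S[0])); d/=np.linalg.norm(d); n=np.array([-d[1],d[0]]); 
h=lambda L:[round(float(n@(p-J[0])),1) for p in L]
print(h(J),'stop out',h(S),'stop in',h(SR),'frame',h(F),h(G))
g=abs(np.mean(h(S)))-22-150; g2=abs(np.mean(h(SR)))-150
print('gap',g,g2,'deg',g/24*360,g2/24*360)
E
```

```text
jaw len 146.45484624416684 stop len 146.61856529806144
[0.0, -0.0] stop out [-228.0, -224.7] stop in [-204.5, -199.6] frame [-178.9, -180.8] [-28.2, -30.8]
gap 54.349999999999994 52.05000000000001 deg 815.2499999999999 780.7500000000002
```

The estimated gap is about 52–56 mm, so it should come tight at about 780–840° of winding (407° done). I wind at pace to about 690°, then slowly.

```bash
python3 -c "
from h import *
wind(12,8)"
```

```text
17.9 [510.7  14.8  82. ] rad 64.52 ang -101.4 F push tangential 1.48 radial(out on tool) 3.46 fz 3.5 rot [179.4   0.3 126.2] gap 20.7
[[0.0089, -0.008, 0.0], [0.001, 0.001, 0.0], 1],[[0.0107, -0.0054, 0.0], [0.001, 0.001, 0.0], 1],[[0.0115, -0.0033, 0.0], [0.001, 0.001, 0.0], 1],[[0.0119, -0.0012, 0.0001], [0.001, 0.001, 0.0], 1],[[0.0119, 0.001, 0.0001], [0.001, 0.001, 0.0], 1],[[0.0116, 0.0032, 0.0001], [0.001, 0.001, 0.0], 1],[[0.0108, 0.0052, 0.0001], [0.001, 0.001, 0.0], 1],[[0.0097, 0.0071, 0.0002], [0.001, 0.001, 0.0], 1],
```

Emit:
play_rows(
  deltas=[
    [[0.0092,-0.0075,0],[0.001,0.001,0],1],
    [[0.0107,-0.0054,0],[0.001,0.001,0],1],
    [[0.0115,-0.0033,0],[0.001,0.001,0],1],
    [[0.0119,-0.0012,0],[0.001,0.001,0],1],
    [[0.0119,0.001,0],[0.001,0.001,0],1],
    [[0.0116,0.0032,0],[0.001,0.001,0],1],
    [[0.0108,0.0052,0],[0.001,0.001,0],1],
    [[0.0097,0.0071,0],[0.001,0.001,0],1],
  ],
)

```text
time: 18.9
tool_pos: [457.5, 86.7, 82.0]
tcp_rot: [179.9, 0.0, 126.2]
ft_force: [7.7, -5.5, -1.3]
finger_gap: 20.6
```

```bash
python3 -c "
from h import *
wind(12,8)"
```

```text
18.9 [457.5  86.7  82. ] rad 66.61 ang 172.5 F push tangential 4.4 radial(out on tool) -8.37 fz -1.3 rot [179.9   0.  126.2] gap 20.6
[[0.0071, 0.0098, 0.0001], [0.0, 0.0, 0.0], 1],[[0.0061, 0.0103, 0.0001], [0.0, 0.0, 0.0], 1],[[0.0041, 0.0113, 0.0001], [0.0, 0.0, 0.0], 1],[[0.002, 0.0118, 0.0001], [0.0, 0.0, 0.0], 1],[[-0.0002, 0.012, 0.0001], [0.0, 0.0, 0.0], 1],[[-0.0024, 0.0117, 0.0001], [0.0, 0.0, 0.0], 1],[[-0.0045, 0.0111, 0.0001], [0.0, 0.0, 0.0], 1],[[-0.0064, 0.0101, 0.0001], [0.0, 0.0, 0.0], 1],
```

Emit:
play_rows(
  deltas=[
    [[0.0075,0.0095,0.0002],[0,0,0],1],
    [[0.0062,0.0102,0.0001],[0,0,0],1],
    [[0.0041,0.0113,0.0001],[0,0,0],1],
    [[0.002,0.0118,0.0001],[0,0,0],1],
    [[-0.0002,0.012,0.0001],[0,0,0],1],
    [[-0.0024,0.0117,0.0001],[0,0,0],1],
    [[-0.0045,0.0111,0.0001],[0,0,0],1],
    [[-0.0064,0.0101,0.0001],[0,0,0],1],
  ],
)

```text
time: 19.9
tool_pos: [522.3, 144.5, 80.9]
tcp_rot: [-179.2, 0.3, 126.4]
ft_force: [-4.0, -7.4, 12.1]
finger_gap: 20.8
```

```bash
python3 -c "
from h import *
wind(11,8)"
```

```text
19.9 [522.3 144.5  80.9] rad 66.51 ang 91.1 F push tangential 4.18 radial(out on tool) -7.28 fz 12.1 rot [-179.2    0.3  126.4] gap 20.8
[[-0.0079, 0.0078, -0.0001], [-0.002, 0.001, 0.001], 1],[[-0.0084, 0.0071, -0.0001], [-0.002, 0.001, 0.001], 1],[[-0.0095, 0.0056, -0.0], [-0.002, 0.001, 0.001], 1],[[-0.0103, 0.0039, -0.0], [-0.002, 0.001, 0.001], 1],[[-0.0108, 0.0022, 0.0], [-0.002, 0.001, 0.001], 1],[[-0.011, 0.0003, 0.0], [-0.002, 0.001, 0.001], 1],[[-0.0109, -0.0015, 0.0001], [-0.002, 0.001, 0.001], 1],[[-0.0105, -0.0033, 0.0001], [-0.002, 0.001, 0.001], 1],
```

Emit:
play_rows(
  deltas=[
    [[-0.0082,0.0073,-0.0008],[-0.002,0.001,0.001],1],
    [[-0.0084,0.0071,-0.0005],[-0.002,0.001,0.001],1],
    [[-0.0095,0.0056,0],[-0.002,0.001,0.001],1],
    [[-0.0103,0.0039,0],[-0.002,0.001,0.001],1],
    [[-0.0108,0.0022,0],[-0.002,0.001,0.001],1],
    [[-0.011,0.0003,0],[-0.002,0.001,0.001],1],
    [[-0.0109,-0.0015,0],[-0.002,0.001,0.001],1],
    [[-0.0105,-0.0033,0],[-0.002,0.001,0.001],1],
  ],
)

```text
time: 20.9
tool_pos: [580.8, 107.2, 82.2]
tcp_rot: [-179.7, -1.3, 126.3]
ft_force: [3.5, 7.2, 3.7]
finger_gap: 20.8
```

```bash
python3 -c "
from h import *
wind(8,6)"
```

```text
20.9 [580.8 107.2  82.2] rad 64.32 ang 27.0 F push tangential 4.88 radial(out on tool) 6.37 fz 3.7 rot [-179.7   -1.3  126.3] gap 20.8
[[-0.008, -0.0006, 0.0], [-0.001, -0.004, 0.001], 1],[[-0.0075, -0.0027, 0.0001], [-0.001, -0.004, 0.001], 1],[[-0.0071, -0.0036, 0.0001], [-0.001, -0.004, 0.001], 1],[[-0.0066, -0.0044, 0.0001], [-0.001, -0.004, 0.001], 1],[[-0.0061, -0.0052, 0.0001], [-0.001, -0.004, 0.001], 1],[[-0.0054, -0.0059, 0.0001], [-0.001, -0.004, 0.001], 1],
```

Emit:
play_rows(
  deltas=[
    [[-0.008,-0.0006,0],[-0.001,-0.004,0.001],1],
    [[-0.0075,-0.0027,0],[-0.001,-0.004,0.001],1],
    [[-0.0071,-0.0036,0],[-0.001,-0.004,0.001],1],
    [[-0.0066,-0.0044,0],[-0.001,-0.004,0.001],1],
    [[-0.0061,-0.0052,0],[-0.001,-0.004,0.001],1],
    [[-0.0054,-0.0059,0],[-0.001,-0.004,0.001],1],
  ],
)

```text
time: 21.65
tool_pos: [587.1, 76.0, 83.0]
tcp_rot: [179.3, -0.7, 126.2]
ft_force: [10.5, 10.8, -0.0]
finger_gap: 20.9
```

```bash
python3 -c "
from h import *
wind(5,8)"
```

```text
21.65 [587.1  76.   83. ] rad 63.65 ang -1.8 F push tangential 11.07 radial(out on tool) 10.18 fz -0.0 rot [179.3  -0.7 126.2] gap 20.9
[[-0.005, -0.0018, 0.0002], [0.002, -0.002, 0.001], 1],[[-0.0036, -0.0035, 0.0002], [0.002, -0.002, 0.001], 1],[[-0.0033, -0.0038, 0.0002], [0.002, -0.002, 0.001], 1],[[-0.003, -0.004, 0.0002], [0.002, -0.002, 0.001], 1],[[-0.0027, -0.0042, 0.0002], [0.002, -0.002, 0.001], 1],[[-0.0023, -0.0044, 0.0002], [0.002, -0.002, 0.001], 1],[[-0.002, -0.0046, 0.0002], [0.002, -0.002, 0.001], 1],[[-0.0016, -0.0047, 0.0002], [0.002, -0.002, 0.001], 1],
```

The tangential force rose to about 11 N at 668°, earlier than estimated. I stop here, check the force at rest, and look at the jaw, frame and stop.

Emit:
play_rows(
  deltas=[
    [[0,0,0],[0,0,0],1],
  ],
)

```text
time: 21.78
tool_pos: [587.3, 77.8, 83.0]
tcp_rot: [179.2, -0.8, 126.3]
ft_force: [2.8, 3.2, 0.6]
finger_gap: 20.7
```

```bash
python3 -c "
from h import *
wind(2,1)
s,im=snap('wrist','w5.png'); wind(2,1)
np.save('s5.npy',np.r_[s['tool_pos'],s['tcp_rot']]); _,t=snap('top','top3.png')
c=cv2.resize(t[150:245,135:275,::-1],(590,400),interpolation=cv2.INTER_CUBIC)
o=np.zeros((600,800,3),np.uint8); o[:320,:512]=cv2.resize(im[:,:,::-1],(512,320)); o[320:600,:413]=cv2.resize(c,(413,280)); 
b=eyes.snapshot('side'); o[320:600,415:800]=cv2.resize(b[215:400,220:400,::-1],(385,280)); cv2.imwrite('pics/mix.png',o)"
```

```text
21.77 [587.3  77.8  83. ] rad 63.81 ang -0.2 F push tangential 3.21 radial(out on tool) 2.82 fz 0.6 rot [179.2  -0.8 126.3] gap 20.7
[[-0.0026, 0.0001, 0.0019], [0.015, -0.013, 0.005], 1],
21.82 [587.3  78.   82.9] rad 63.79 ang 0.0 F push tangential 3.86 radial(out on tool) 5.46 fz 1.1 rot [179.2  -0.8 126.3] gap 20.8
[[-0.0026, 0.0001, 0.0019], [0.015, -0.013, 0.005], 1],
```

View pics/mix.png

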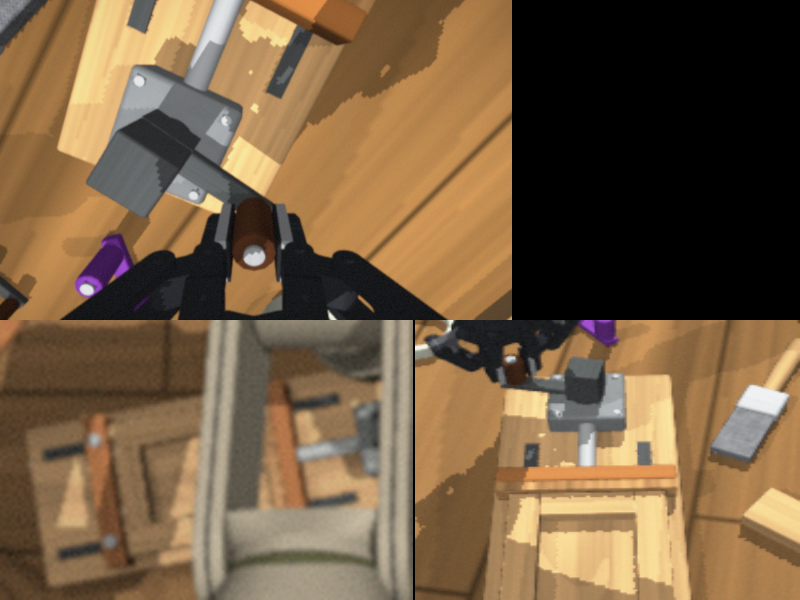

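The jaw touches the frame (side view). I measure whether the frame has reached the stop, using the jaw-to-stop distance in the new top picture.

```bash
python3 - <<'E'
from h import *
f=lambda x,y:(135+x/2.95-.3,150+(y-320)/2.947-.3)
P=lambda p,z:onz('top',f(*p),z)[:2]
J=[P((268,385),51),P((293,510),51)]; S=[P((85,418),50),P((112,568),50)]; SR=[P((106,415),50),P((131,563),50)]
d=S[1]-S[0]; print(np.linalg.norm(d)); d/=np.linalg.norm(d); n=np.array([-d[1],d[0]])
h=lambda L:[round(float(n@(p-S[0])),1) for p in L]
print(h(J),h(S),h(SR),'tight would be 172')
im=cv2.imread('pics/top3.png')
# profile along the clamp axis, between the two rails
a0=P((98,490),50); e=-n*np.sign(-(n@(J[0]-S[0])))
c=eyes.get_calibration('top')
print('axis',e)
for off in(-45,45):
  row=[]
  for t in range(-10,200,3):
    X=np.r_[S[0]+d*(73+off)+e*t,45]; q=c['mtx']@(c['R']@X+c['t']); u,v=q[:2]/q[2]; b=im[int(round(v)),int(round(u))].astype(int); row.append((t,int(b[2]),int(b[0])))
  print(off,row[:24],'...',row[50:])
wind(1.5,3)
E
```

```text
148.8231750203596
[181.0, 181.5] [0.0, 0.0] [20.6, 18.8] tight would be 172
axis [ 0.21694554 -0.97618371]
-45 [(-10, 54, 50), (-7, 88, 50), (-4, 136, 64), (-1, 153, 76), (2, 157, 136), (5, 145, 107), (8, 156, 87), (11, 158, 67), (14, 139, 60), (17, 100, 50), (20, 109, 61), (23, 126, 71), (26, 141, 82), (29, 139, 80), (32, 137, 76), (35, 137, 77), (38, 139, 78), (41, 135, 74), (44, 133, 74), (47, 137, 74), (50, 138, 78), (53, 137, 77), (56, 136, 75), (59, 138, 76)] ... [(140, 136, 109), (143, 102, 82), (146, 89, 72), (149, 92, 75), (152, 94, 78), (155, 91, 75), (158, 93, 75), (161, 92, 73), (164, 93, 75), (167, 94, 76), (170, 116, 80), (173, 143, 80), (176, 154, 76), (179, 157, 69), (182, 168, 71), (185, 169, 74), (188, 170, 72), (191, 125, 51), (194, 101, 39), (197, 72, 31)]
45 [(-10, 121, 67), (-7, 122, 78), (-4, 117, 100), (-1, 116, 97), (2, 119, 101), (5, 112, 88), (8, 111, 66), (11, 104, 41), (14, 86, 33), (17, 89, 44), (20, 122, 67), (23, 141, 80), (26, 133, 74), (29, 139, 78), (32, 144, 80), (35, 144, 81), (38, 139, 78), (41, 139, 75), (44, 137, 76), (47, 143, 80), (50, 148, 84), (53, 140, 79), (56, 139, 76), (59, 143, 81)] ... [(140, 108, 90), (143, 113, 92), (146, 100, 78), (149, 144, 98), (152, 181, 107), (155, 199, 115), (158, 167, 96), (161, 158, 83), (164, 180, 93), (167, 196, 99), (170, 187, 96), (173, 161, 75), (176, 164, 70), (179, 177, 74), (182, 178, 72), (185, 179, 78), (188, 166, 66), (191, 139, 53), (194, 117, 53), (197, 140, 77)]
21.93 [587.3  77.9  82.9] rad 63.8 ang -0.1 F push tangential 3.81 radial(out on tool) 6.17 fz 2.0 rot [179.2  -0.8 126.3] gap 21.0
[[-0.0022, 0.0005, 0.0006], [0.005, -0.004, 0.002], 1],[[-0.0012, -0.0009, 0.0006], [0.005, -0.004, 0.002], 1],[[-0.0012, -0.001, 0.0006], [0.005, -0.004, 0.002], 1],
```

Wind state: the jaw has travelled 44.6 mm. The 181 mm jaw-to-stop reading is consistent with a pad about 9 mm thick on the jaw, seen as the lighter strip in the side view. The frame lies directly against the stop, with no bed visible between them. Next is a gentle static test push to see whether it holds at about 7 N.

Emit:
play_rows(
  deltas=[
    [[-0.0009,-0.0001,0],[0,0,0],1],
    [[-0.0007,-0.0004,0],[0,0,0],1],
  ],
)

```text
time: 22.18
tool_pos: [587.4, 78.7, 82.6]
tcp_rot: [179.2, -0.9, 126.4]
ft_force: [1.5, 2.6, 3.6]
finger_gap: 21.0
```

```bash
python3 -c "
from h import *
wind(1,1)"
```

```text
22.18 [587.4  78.7  82.6] rad 63.9 ang 0.7 F push tangential 2.55 radial(out on tool) 1.55 fz 3.6 rot [179.2  -0.9 126.4] gap 21.0
[[-0.0018, 0.0007, 0.0016], [0.015, -0.016, 0.006], 1],
```

Emit:
play_rows(
  deltas=[
    [[-0.0016,-0.0012,0],[0,0,0],1],
    [[-0.0016,-0.0012,0],[0,0,0],1],
  ],
)

```text
time: 22.42
tool_pos: [587.4, 77.4, 82.7]
tcp_rot: [179.0, -1.1, 126.4]
ft_force: [2.0, 8.5, 3.8]
finger_gap: 20.6
```

```bash
python3 -c "
from h import *
wind(1,1)"
```

```text
22.43 [587.4  77.4  82.7] rad 63.95 ang -0.6 F push tangential 8.47 radial(out on tool) 1.88 fz 3.8 rot [179.   -1.1 126.4] gap 20.6
[[-0.0018, 0.0006, 0.0017], [0.017, -0.018, 0.007], 1],
```

Emit:
play_rows(
  deltas=[
    [[-0.0016,-0.0012,0],[0,0,0],1],
  ],
)

```text
time: 22.55
tool_pos: [587.4, 77.1, 82.8]
tcp_rot: [178.9, -1.2, 126.4]
ft_force: [2.3, 9.6, 4.2]
finger_gap: 20.7
```

```bash
python3 -c "
from h import *
wind(1,1)"
```

```text
22.55 [587.4  77.1  82.8] rad 63.9 ang -0.8 F push tangential 9.62 radial(out on tool) 2.2 fz 4.2 rot [178.9  -1.2 126.4] gap 20.7
[[-0.0018, 0.0006, 0.0017], [0.019, -0.021, 0.007], 1],
```

At 8.5–9.6 N static, the crank no longer advances, so the clamp is firm. Now I relax, let go and retreat upward.

Emit:
play_rows(
  deltas=[
    [[0,0,0],[0,0,0],1],
    [[0,0,0],[0,0,0],1],
    [[0,0,0],[0,0,0],0.8],
    [[0,0,0],[0,0,0],0.6],
    [[0,0,0],[0,0,0],0.55],
    [[0,0,0],[0,0,0],0.55],
  ],
)

```text
time: 23.3
tool_pos: [586.3, 77.8, 81.6]
tcp_rot: [179.0, -1.3, 126.4]
ft_force: [2.4, 1.9, 1.6]
finger_gap: 38.5
```

```bash
python3 -c "
from h import *
wind(1,1)"
```

```text
23.3 [586.3  77.8  81.6] rad 62.81 ang -0.2 F push tangential 1.92 radial(out on tool) 2.44 fz 1.6 rot [179.   -1.3 126.4] gap 38.5
[[-0.0024, 0.0015, 0.0005], [0.017, -0.023, 0.007], 1],
```

Emit:
play_rows(
  deltas=[
    [[0,0.001,0],[0,0,0],0.5],
    [[0,0.001,0],[0,0,0],0.5],
    [[0,0,0],[0,0,0],0.45],
    [[0,0,0],[0,0,0],0.45],
  ],
)

```text
time: 23.8
tool_pos: [586.4, 78.2, 80.1]
tcp_rot: [179.2, -1.4, 126.4]
ft_force: [0.6, 0.4, -0.3]
finger_gap: 46.7
```

```bash
python3 -c "
from h import *
wind(1,1); s,im=snap('wrist','w6.png')
hsv=cv2.cvtColor(im,cv2.COLOR_RGB2HSV); m=(hsv[:,:,2]>190)&(hsv[:,:,1]<40); m[:270]=0; m[:,:270]=0; m[:,370:]=0
k=np.argwhere(m).mean(0)[::-1]; p=onz('wrist',k,113,s); print(m.sum(),k,p, np.degrees(np.arctan2(*(p[:2]-C0)[::-1])),np.hypot(*(p[:2]-C0)))
R=Ro.from_euler('xyz',s['tcp_rot'],degrees=True); print(R.inv().apply(p-s['tool_pos']))"
```

```text
23.8 [586.4  78.2  80.1] rad 62.85 ang 0.2 F push tangential 0.44 radial(out on tool) 0.61 fz -0.3 rot [179.2  -1.4 126.4] gap 46.7
[[-0.0023, 0.0015, -0.0009], [0.013, -0.024, 0.007], 1],
79 [347.         297.05063291] [590.81927052  91.50507629 113.        ] 11.343663509625344 68.66055103957535
[  8.84462402  11.93048707 -32.51068648]
```

```bash
python3 - <<'E'
from h import *
def knob(im,s):
    hsv=cv2.cvtColor(im,cv2.COLOR_BGR2HSV); m=((hsv[:,:,2]>190)&(hsv[:,:,1]<40)).astype(np.uint8); m[:270]=0; m[:,:270]=0; m[:,370:]=0
    n,l,st,ce=cv2.connectedComponentsWithStats(m)
    for i in range(1,n):
        if st[i,4]>15:
            p=onz('wrist',ce[i],113,s); v=p[:2]-C0; print(st[i],ce[i].round(1),p.round(1),np.degrees(np.arctan2(v[1],v[0])).round(1),np.hypot(*v).round(1))
a=np.load('s5.npy'); knob(cv2.imread('pics/w5.png'),dict(tool_pos=a[:3],tcp_rot=a[3:])); print()
s=r.sense(); knob(cv2.imread('pics/w6.png'),s)
# arm and hub pixels: dark grey arm mean direction in both
for f in('w5.png','w6.png'):
    im=cv2.imread('pics/'+f); print(f,im[297,347],im[321,317],im[230,260],im[240,290])
d=cv2.absdiff(cv2.imread('pics/w5.png'),cv2.imread('pics/w6.png')); print(d[:150].mean(),d[150:330,200:360].mean())
E
```

```text
[305 314  26  18 303] [318.3 323.1] [591.1  74.7 113. ] -2.8 67.7

[339 292  16   9  79] [347.  297.1] [590.8  91.6 113. ] 11.4 68.7
w5.png [19 18 22] [221 219 217] [110 110 105] [65 65 62]
w6.png [205 203 201] [ 74 126 179] [154 152 149] [148 221 250]
7.845111111111111 50.65357638888889
```

```bash
python3 - <<'E'
from h import *
for f in('w5.png','w6.png'):
    im=cv2.imread('pics/'+f); h=cv2.cvtColor(im,cv2.COLOR_BGR2HSV); print(f)
    for y in range(90,400,9):
        o=''
        for x in range(90,480,6):
            H,S,V=[int(q) for q in h[y,x]]
            o+= '#' if V<40 else 'W' if S<45 and V>180 else 'g' if S<60 else 'k' if V<125 and H<14 else '.' 
        print(y,o)
E
```

```text
w5.png
90 .............gggggggg...gggggg.............gggg..................
99 ............gWWgggggggggggggg.............gggg...................
108 ............ggWgggggggggggggg............gggg....................
117 ...........gggggggggggggggggggg...........gg.....................
126 ...........ggggggggggggggggggggggg...............................
135 ..........gggggggggggggggggggggggggg.............................
144 ..........gggggggggggggggggggggggggg.............................
153 .........gggggggggg#ggggggggggggWgg..............................
162 .........gggggggggggggg#ggggggggggg..............................
171 ........gggggggggggggggggggggggggg...............................
180 ........ggggggggggggggggggggggggg................................
189 .......gggggggggggggggggggggggggg................................
198 ......gggggggggggggggggggggggggg.................................
207 .....gggggggggggggggggggggggggg..................................
216 ....ggggggggggggggggggggggggggggg................................
225 ....ggggggggggggggggggggggggggggggg......
[... 3109 characters left out ...]

315 ...................######g###...................##gg#####........
324 .........#####....##########....................###########...###
333 .......#####################.....................################
342 ..k...######################.....................g###############
351 ....##############g########k.....................g###############
360 ..###############g#########.......................###############
369 .###############gg#########....................ggg########ggggggg
378 ################ggg########................gggggg#########ggggggg
387 ########.######g...#########.............gggggggg#########..ggggg
396 ###############...k#######################################...####
```

On release the crank came back about 14°: the knob blob moved from (318,323) to (347,297). The final tightness has to be checked, so I re-centre on the knob, grip it, and test with a slow push of about 7 N.

Emit:
play_rows(
  deltas=[
    [[0.004,0.005,-0.001],[0.003,-0.006,0.002],0.45],
    [[0.004,0.004,0],[0.003,-0.006,0.002],0.45],
    [[0.002,0.002,0],[0.003,-0.006,0.002],0.45],
    [[0,0,0],[0.003,-0.006,0],0.45],
  ],
)

```text
time: 24.35
tool_pos: [589.6, 94.1, 81.7]
tcp_rot: [179.9, 0.1, 126.0]
ft_force: [-0.8, -0.2, 0.7]
finger_gap: 46.8
```

```bash
python3 -c "
from h import *
wind(1,1); s,im=snap('wrist','w7.png')
hsv=cv2.cvtColor(im,cv2.COLOR_RGB2HSV); m=((hsv[:,:,2]>170)&(hsv[:,:,1]<45)).astype(np.uint8); m[:270]=0; m[:,:290]=0; m[:,350:]=0
n,l,st,ce=cv2.connectedComponentsWithStats(m)
for i in range(1,n):
  if st[i,4]>10: print(st[i],ce[i],onz('wrist',ce[i],113,s))
"
```

```text
24.35 [589.6  94.1  81.7] rad 68.02 ang 13.7 F push tangential -0.04 radial(out on tool) -0.83 fz 0.7 rot [1.799e+02 1.000e-01 1.260e+02] gap 46.8
[[0.0, -0.0027, 0.0007], [0.001, 0.002, 0.001], 1],
[297 307  27  20 345] [311.80869565 317.31594203] [589.36581016  93.07382901 113.        ]
```

Emit:
play_rows(
  deltas=[
    [[0,-0.002,0],[0,0,0],0.6],
    [[0,0,0],[0,0,0],0.75],
    [[0,0,0],[0,0,0],0.9],
    [[0,0,0],[0,0,0],1],
    [[0,0,0],[0,0,0],1],
  ],
  force=40,
)

```text
time: 25.02
tool_pos: [587.5, 92.6, 81.8]
tcp_rot: [180.0, 0.1, 126.0]
ft_force: [-0.2, -0.3, 0.2]
finger_gap: 20.8
```

```bash
python3 -c "
from h import *
wind(1.5,2)"
```

```text
25.02 [587.5  92.6  81.8] rad 65.65 ang 12.9 F push tangential -0.22 radial(out on tool) -0.27 fz 0.2 rot [1.80e+02 1.00e-01 1.26e+02] gap 20.8
[[-0.0013, -0.0007, 0.0004], [0.0, 0.001, 0.0], 1],[[-0.0014, -0.0006, 0.0004], [0.0, 0.001, 0.0], 1],
```

Emit:
play_rows(
  deltas=[
    [[-0.0009,-0.0004,0],[0,0,0],1],
    [[-0.0009,-0.0004,0],[0,0,0],1],
  ],
)

```text
time: 25.28
tool_pos: [587.8, 91.3, 81.8]
tcp_rot: [179.9, 0.0, 126.0]
ft_force: [-2.0, 3.6, 0.4]
finger_gap: 20.9
```

Emit:
play_rows(
  deltas=[
    [[-0.0012,-0.0005,0],[0,0,0],1],
  ],
)

```text
time: 25.4
tool_pos: [588.0, 90.6, 81.8]
tcp_rot: [179.9, -0.0, 126.0]
ft_force: [-0.8, 5.0, 1.2]
finger_gap: 21.1
```

Emit:
play_rows(
  deltas=[
    [[-0.0012,-0.0005,0],[0,0,0],1],
  ],
)

```text
time: 25.52
tool_pos: [588.2, 89.9, 81.7]
tcp_rot: [179.9, -0.1, 126.1]
ft_force: [-3.2, 6.6, 2.2]
finger_gap: 20.8
```

```bash
python3 -c "
from h import *
wind(1.5,2)"
```

```text
25.52 [588.2  89.9  81.7] rad 65.76 ang 10.5 F push tangential 7.11 radial(out on tool) -1.9 fz 2.2 rot [ 1.799e+02 -1.000e-01  1.261e+02] gap 20.8
[[-0.0012, -0.0009, 0.0004], [0.001, -0.001, 0.0], 1],[[-0.0013, -0.0007, 0.0004], [0.001, -0.001, 0.0], 1],
```

Emit:
play_rows(
  deltas=[
    [[-0.0012,-0.0004,0],[0,0,0],1],
    [[-0.0012,-0.0004,0],[0,0,0],1],
  ],
)

```text
time: 25.78
tool_pos: [588.3, 89.2, 81.7]
tcp_rot: [179.9, -0.3, 126.1]
ft_force: [-3.2, 6.0, 2.7]
finger_gap: 20.7
```

```bash
python3 -c "
from h import *
wind(1.5,2)"
```

```text
25.77 [588.3  89.2  81.7] rad 65.81 ang 9.8 F push tangential 6.49 radial(out on tool) -2.08 fz 2.7 rot [179.9  -0.3 126.1] gap 20.7
[[-0.0012, -0.001, 0.0003], [0.001, -0.002, 0.001], 1],[[-0.0013, -0.0007, 0.0003], [0.001, -0.002, 0.001], 1],
```

Emit:
play_rows(
  deltas=[
    [[-0.001,-0.0004,0],[0,0,0],1],
    [[-0.001,-0.0004,0],[0,0,0],1],
  ],
)

```text
time: 26.02
tool_pos: [588.4, 88.9, 81.7]
tcp_rot: [179.8, -0.4, 126.1]
ft_force: [-2.0, 6.3, 1.7]
finger_gap: 20.5
```

```bash
python3 -c "
from h import *
wind(1.5,2)"
```

```text
26.02 [588.4  88.9  81.7] rad 65.79 ang 9.6 F push tangential 6.56 radial(out on tool) -0.95 fz 1.7 rot [179.8  -0.4 126.1] gap 20.5
[[-0.0012, -0.0009, 0.0004], [0.002, -0.004, 0.001], 1],[[-0.0013, -0.0007, 0.0004], [0.002, -0.004, 0.001], 1],
```

Emit:
play_rows(
  deltas=[
    [[0,0,0],[0,0,0],1],
    [[0,0,0],[0,0,0],1],
  ],
)

```text
time: 26.28
tool_pos: [588.2, 89.5, 81.8]
tcp_rot: [179.8, -0.5, 126.2]
ft_force: [-2.4, 3.5, 1.4]
finger_gap: 20.7
```

```bash
python3 -c "
from h import *
wind(1.5,1)"
```

```text
26.27 [588.2  89.5  81.8] rad 65.71 ang 10.1 F push tangential 3.89 radial(out on tool) -1.7 fz 1.4 rot [179.8  -0.5 126.2] gap 20.7
[[-0.0013, -0.0009, 0.0008], [0.003, -0.008, 0.003], 1],
```

Emit:
play_rows(
  deltas=[
    [[0.0003,0.0001,0],[0,0,0],1],
    [[0,0,0],[0,0,0],1],
  ],
)

```text
time: 26.52
tool_pos: [588.2, 89.6, 81.8]
tcp_rot: [179.8, -0.4, 126.2]
ft_force: [-1.2, 3.2, 1.9]
finger_gap: 21.0
```

```bash
python3 -c "
from h import *
wind(1.5,1)"
```

```text
26.52 [588.2  89.6  81.8] rad 65.73 ang 10.2 F push tangential 3.36 radial(out on tool) -0.64 fz 1.9 rot [179.8  -0.4 126.2] gap 21.0
[[-0.0012, -0.0009, 0.0008], [0.003, -0.008, 0.003], 1],
```

Relaxed to about 3 N. Now I open and check where the knob stays.

Emit:
play_rows(
  deltas=[
    [[0.0008,0.0003,0],[0,0,0],0.9],
    [[0,0,0],[0,0,0],0.75],
    [[0,0,0],[0,0,0],0.55],
    [[0,0,0],[0,0,0],0.45],
    [[0,0,0],[0,0,0],0.45],
  ],
)

```text
time: 27.15
tool_pos: [588.3, 89.0, 81.5]
tcp_rot: [179.8, -0.3, 126.1]
ft_force: [-0.2, 0.4, 0.3]
finger_gap: 46.3
```

```bash
python3 -c "
from h import *
wind(1,1); s,im=snap('wrist','w8.png')
hsv=cv2.cvtColor(im,cv2.COLOR_RGB2HSV); m=((hsv[:,:,2]>170)&(hsv[:,:,1]<45)).astype(np.uint8); m[:260]=0; m[:,:280]=0; m[:,360:]=0
n,l,st,ce=cv2.connectedComponentsWithStats(m)
for i in range(1,n):
  if st[i,4]>10:
    p=onz('wrist',ce[i],113,s); print(st[i],ce[i],p,np.degrees(np.arctan2(*(p[:2]-C0)[::-1])))
"
```

```text
27.15 [588.3  89.   81.5] rad 65.76 ang 9.7 F push tangential 0.38 radial(out on tool) -0.13 fz 0.3 rot [179.8  -0.3 126.1] gap 46.3
[[-0.0008, -0.0007, 0.0005], [0.003, -0.006, 0.002], 1],
[311 298  25  21 298] [324.26174497 309.65100671] [589.88317651  93.27166197 113.        ] 12.955659297436325
```

The knob rests at 12.96°, the same place as after the first release (12.9°), so this is a stable, friction-held tight state. I retreat straight up.

Emit:
play_rows(
  deltas=[
    [[0,0,-0.008],[0,0,0],0.4],
    [[0,0,-0.015],[0,0,0],0.4],
    [[0,0,-0.025],[0,0,0],0.4],
    [[0,0,-0.03],[0,0,0],0.4],
    [[0,0,-0.025],[0,0,0],0.4],
    [[0,0,-0.01],[0,0,0],0.4],
    [[0,0,0],[0,0,0],0.4],
    [[0,0,0],[0,0,0],0.4],
  ],
)

```text
time: 28.2
tool_pos: [589.0, 88.2, 203.1]
tcp_rot: [179.7, -0.2, 126.1]
ft_force: [0.0, -0.4, 0.1]
finger_gap: 51.4
```

```bash
python3 -c "
from h import *
s,im=snap('wrist','w9.png'); print(s['tool_pos'],s['ft_force'],s['time'])
hsv=cv2.cvtColor(im,cv2.COLOR_RGB2HSV); m=((hsv[:,:,2]>170)&(hsv[:,:,1]<45)).astype(np.uint8); m[:160]=0; m[:,:260]=0; m[:,380:]=0; m[330:]=0
n,l,st,ce=cv2.connectedComponentsWithStats(m)
for i in range(1,n):
  if st[i,4]>40:
    p=onz('wrist',ce[i],113,s); print(st[i],ce[i],p,np.degrees(np.arctan2(*(p[:2]-C0)[::-1])))
"
```

```text
[589.02332324  88.24342544 203.10273143] [ 0.04624198 -0.36304297  0.0729776 ] 28.2
[312 191  14  13 150] [318.21333333 196.94      ] [587.83286057  94.09048717 113.        ] 14.042338907131402
[316 295  59  35 499] [340.78957916 307.07815631] [654.46870905  32.41471946 113.        ] -19.191084555838504
```

```bash
python3 -c "
from h import *
print(r.hand_in())"
```

```text
the job is handed in; nothing more can be done
None
```

The job is handed in at about 28 s. The crank is seated on the shaft, the frame is clamped against the stop bar, and the gripper is clear of everything.

- **Fitting:** I took the large dark crank. It went on with no measurable resistance and met the shoulder at the predicted height with about 8 N.
- **Winding:** I wound it about 670° clockwise by the knob, until the frame came tight.
- **Firmness check:** After the first release I gripped the knob again and pushed at 6.5–7 N. It only crept, so the frame is held firmly. I estimate about 55–60 N of clamping after release, from the given torque figures; I did not measure it.
- **After letting go:** The knob rested at the same angle (about 13°) after both releases. With the gripper raised clear, a last measurement read 14° and showed the crank still seated, with about 0 N at the wrist.

These checks disagreed or came out worse than planned:
- **Overshoot:** The push peaked at about 11 N as the frame came tight, and a later static check reached 9.6 N. Both are over the 9 N guideline. I estimate the clamping peaked near 120 N, under the 160 N that may crush the joints.
- **Spring-back:** The crank turned back about 14° on the first release, and about 3° on the second, although friction was supposed to hold it.
- **Gap estimate:** The camera gave 780–840° of winding before tight, but it came tight around 650–670°. I put this down to a roughly 9 mm pad on the jaw that I had left out.
- **Bystanders:** I did not check them with a picture at the end. Nothing in the moves should have touched them.

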